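Clear the drip tray and hang up the rinse mugs

TASK

Get the art-class rinse mugs up to dry: first move every paint jar out of the drip tray and stand it upright on the green cutting mat, then push the tray fully home under the hooks. After that hang every mug by its handle on the rack, one mug to a hook, and leave everything else on the table as it is.

Things in the scene. Friction and masses are not known exactly. Their poses are not given: they have to be found in the camera images.
- rack: Wooden drying rack, fixed. Origin on the table under the tip of the middle hook; x away from the robot, y along the beam, z up. Three hooks (see hook1) reach out to -x from the beam at y = +130, 0, -130 mm. Beam: front face at x = 131 mm, 20 mm thick, top 204 mm high; posts at y = +-205 mm. A low front rail (x = 4 to 16 mm, 49 to 75 mm high): the empty tray passes under it, jars do not.
- hook1 (a point): Hook at rack y = +130 mm, 8 mm round steel bar; this point is on the level bar's axis, 190 mm above the table, 45 mm behind the hook's tip; axes as the rack's. The level bar runs from the beam to 31 mm before this point (rack x = 14 mm), then turns up to the tip at rack x = 0, where the axis is 204 and the top 208 mm high.
- hook2 (a point): The same point of the middle hook (rack y = 0), an equal hook.
- hook3 (a point): The same point of the hook at rack y = -130 mm, an equal hook.
- tray (a joint): White drip tray below the hooks: 0 m is fully home (at its stop), up to 0.12 drawn out towards the robot (rack -x); starts at 0.095 to 0.115. Slides with about 1.2 N of friction and stays where left. 160 mm deep (rack x) by 360 mm wide (y), rim 26 mm and inner floor 6 mm above the table; at home it spans rack x = -35 to 125 mm.
- tray_knob (a point): Centre of the top of the blue upright knob at the middle of the tray's front edge, 18 mm in diameter, its top 68 mm above the table, graspable down to about 25 mm; it moves with the tray (at home at rack x = -50, y = 0).
- mat: Green cutting mat, fixed, 300 mm (its x) by 130 mm (its y), 4 mm thick. Origin at the centre of its underside.
- mug_blue: Blue enamel rinse mug: straight round body 58 mm in diameter, 80 mm high, open top, 0.13 kg. Starts upright. Origin at the centre of its underside, z up its axis. Handle of 8 mm bar on its +y side, in its y-z plane: upright bar at y = 56 mm, level bars at heights 66 and 14 mm; the opening is 44 mm high (z 18 to 62) and 23 mm wide (y 29 to 52). May be absent.
- mug_blue_loop (a point): Centre of the handle opening of the blue mug, at (0, 40.5, 40) mm in the mug's frame. A hung mug swings and tips well over (about 50 degrees) on its hook, with this point about 20 mm below the hook's bar.
- mug_white: White enamel rinse mug: straight round body 58 mm in diameter, 80 mm high, open top, 0.13 kg. Starts upright. Origin at the centre of its underside, z up its axis. Handle of 8 mm bar on its +y side, in its y-z plane: upright bar at y = 56 mm, level bars at heights 66 and 14 mm; the opening is 44 mm high (z 18 to 62) and 23 mm wide (y 29 to 52). May be absent.
- mug_white_loop (a point): Centre of the handle opening of the white mug, at (0, 40.5, 40) mm in the mug's frame. A hung mug swings and tips well over (about 50 degrees) on its hook, with this point about 20 mm below the hook's bar.
- mug_red: Red enamel rinse mug: straight round body 58 mm in diameter, 80 mm high, open top, 0.13 kg. Starts upright. Origin at the centre of its underside, z up its axis. Handle of 8 mm bar on its +y side, in its y-z plane: upright bar at y = 56 mm, level bars at heights 66 and 14 mm; the opening is 44 mm high (z 18 to 62) and 23 mm wide (y 29 to 52). May be absent.
- mug_red_loop (a point): Centre of the handle opening of the red mug, at (0, 40.5, 40) mm in the mug's frame. A hung mug swings and tips well over (about 50 degrees) on its hook, with this point about 20 mm below the hook's bar.
- paint_yellow: Yellow paint jar, squat and round: yellow body 62 mm in diameter up to 56 mm high with a pale label, flat black lid 58 mm in diameter up to 74 mm, 0.22 kg, heavy at the bottom. Origin at the centre of its underside, z up. Starts standing in the drip tray. May be absent.
- paint_orange: Orange paint jar, squat and round: orange body 62 mm in diameter up to 56 mm high with a pale label, flat black lid 58 mm in diameter up to 74 mm, 0.22 kg, heavy at the bottom. Origin at the centre of its underside, z up. Starts standing in the drip tray. May be absent.
- paint_blue: Blue paint jar, squat and round: blue body 62 mm in diameter up to 56 mm high with a pale label, flat black lid 58 mm in diameter up to 74 mm, 0.22 kg, heavy at the bottom. Origin at the centre of its underside, z up. Starts standing in the drip tray. May be absent.
- tub: Blue closed tub, 130 x 100 x 60 mm. Bystander, to be left alone. Origin at the centre of its underside.
- tape: Roll of brown tape lying flat, 60 mm in diameter, 20 mm high. Bystander, to be left alone. Origin at the centre of its underside.
- eraser: Dark eraser, 45 x 22 x 14 mm. Bystander, to be left alone. Origin at the centre of its underside.
- pastels: Flat wooden pastel box, 110 x 70 x 22 mm. Bystander, to be left alone. Origin at the centre of its underside.
- paint_tin: Flat dark metal watercolour tin, 90 x 60 x 20 mm. Bystander, to be left alone. Origin at the centre of its underside.
- charcoal: Flat cardboard box of charcoal, 100 x 55 x 22 mm. Bystander, to be left alone. Origin at the centre of its underside.

How it is judged:
By the outcome, as a careful person would: the job done as asked, in the order asked, and still so for the second after the job is handed in, with the robot touching nothing.
Of paint_yellow, paint_orange, paint_blue only 2 to 3 are there at a start; the rules pass over those that are not, and their reading is None.
Of mug_blue, mug_white, mug_red only 2 to 3 are there at a start; the rules pass over those that are not, and their reading is None.
At some moment in a run one of paint_yellow, paint_orange, paint_blue, mug_blue, mug_white, mug_red may be knocked a few centimetres aside while the robot is not near it.
It also fails if it takes over 210 s, if anything falls off the work surface, if the arm or the gripper's body presses on something with over 40 N, if the wrist force passes 120 N, or if a joint passes its speed limit or range.

ROBOT

A 7-joint arm with a two-finger parallel gripper is mounted at the origin on the work surface. World frame = base frame: x ahead of the robot, y to its left, z up, the work surface at z = 0. Lengths are in m, angles in rad, forces in N, time in s.
With the tool pointing down it reaches from about 0.35 to 0.9 m from the base axis. Payload 8.1 kg.
Tool frame: the origin (TCP) lies midway between the tips of the shut fingers; the grasp point (between the pads) lies 19 mm behind it; z points along the fingers, y is the direction in which the jaws open and shut (so a half turn about z gives the same grasp; the last joint's range is limited). The gripper opens to 92 mm and grips with 3 to 60 N. Pads are 19 mm wide; open, the fingers measure 130 mm over their backs; the gripper's body (75 mm by 190 mm) begins 47 mm behind the grasp point.
Start: joints at [1.018, 0.434, 0.025, 1.573, -0.012, 1.134, -0.075], TCP at [0.272, -0.563, 0.227] pointing down, gripper open.
Joint ranges: [-2.62, 2.62], [-0.44, 2.09], [-1.27, 1.32], [0.08, 2.57], [-1.32, 4.46], [0.12, 2], [-2.74, 2.74]. Speed limits (rad/s): [2.22, 2.22, 3.01, 3.01, 3.14, 3.14, 3.14].

INTERFACE

Orientations are given as a rotation vector (axis times angle).
In Python, from cell import arm gives the robot as it stands. The module is installed in compiled form; this text tells all that it offers.
- The arm moves only by the tool jog_arm, never from a script. Its argument "increments" is a list of rows, each an object with "slide": the shift along the tool's x, y, z in mm, a list of three; "roll": the turn about the tool's z in rad; "gripper": the opening, from 0 (shut) to 1 (fully open). In form: [{"slide": [x, y, z], "roll": roll, "gripper": gripper}, ...]. A call has exactly 10 rows; each row is the pose to reach, as a shift and turn from the pose commanded when the call began, along the tool's axes at that moment; what a row does not reach only later rows make up. A row lasts 1/12 s, in which the tool goes at most 41.7 mm and 7.16 degrees, less where a joint would pass 70% of its speed; a pose out of reach is approached as far as the arm can. A call with a gripper value outside its range is refused whole. The fingers move at their own pace and stop on an object; "newtons" is the grip in N (left out, the last holds). Time passes only in rows, so rows that repeat a pose let the fingers close, or fill a call up. It gives the time, the measured TCP pose, the force and the opening at its end, in the units of the state.
- arm.observe(): the state, without advancing time (a new reading comes with each control period).
- arm.get_image(name): name is "side" or "top"; returns a dict with "frame" (384x512x3 uint8, blue, green, red), "depth" (384x512 float32, m along the optical axis (not along the pixel's ray), 0 where there is no reading), "intrinsics" (3x3 intrinsics, pixels), "R" (3x3) and "t" (3): a world point X has camera coordinates R X + t. Camera axes: x right, y down, z forward; pixel columns grow to the right and rows downward; lengths in m; the calibration is good to about 2 mm. A picture is of the moment at which its call begins.
- arm.sign_off(): hands the job in, once; it reports no verdict.
The state is a dict: "clock": time; "joints": joint angles; "dq": joint speeds; "joint_efforts": joint torques, N m; "position": TCP position; "ee_rot": TCP orientation; "force": force on the tool from outside, world axes, zero at the start; "ft_torque": the same for the moment, N m; "width": opening from 0.0 (shut) to 1.0 (fully open).
Only numpy, scipy, OpenCV 4.12 (cv2) and the standard library are available. Lean on these libraries where they do the work, as an engineer would, in place of code of your own. Each camera call takes 0.05 s, during which the arm holds its last target.

## Working session

There is one attempt and no reset: what is moved stays moved. The work goes in short steps, Python scripts to look and compute and a tool call to move; the robot and the scene stay as the last step left them, time stands still between calls to the robot, and variables do not carry over. Pictures are saved under pics/ and viewed, and the job is handed in when it is done.

Besides the shell and the picture viewer there is one more tool, called after "Call:" by a JSON object that holds its "op" and its "data". jog_arm: Moves the arm, as the interface text tells. Its arguments: {"type":"object","properties":{"increments":{"type":"array"},"newtons":{"type":"number"}},"required":["increments"]}

```bash
mkdir -p pics; cat > h.py <<'E'
import numpy as np, cv2
from cell import arm
from scipy.spatial.transform import Rotation as Ro
def snap(tag):
    out={}
    for n in ("top","side"):
        d=arm.get_image(n); out[n]=d
        cv2.imwrite(f"pics/{tag}_{n}.png",d["frame"])
        np.savez(f"pics/{tag}_{n}.npz",**{k:np.asarray(v) for k,v in d.items()})
    return out
def load(tag,n): return dict(np.load(f"pics/{tag}_{n}.npz"))
def ray(d,u,v,z):
    K,R,t=np.array(d["intrinsics"]),np.array(d["R"]),np.array(d["t"])
    c=-R.T@t; r=R.T@np.linalg.solve(K,[u,v,1.0])
    return c+r*(z-c[2])/r[2]
def cloud(d):
    K,R,t=np.array(d["intrinsics"]),np.array(d["R"]),np.array(d["t"])
    D=d["depth"]; v,u=np.indices(D.shape)
    P=np.stack([(u-K[0,2])/K[0,0]*D,(v-K[1,2])/K[1,1]*D,D],-1)
    W=(P-t)@R
    W[D==0]=np.nan
    return W
def proj(d,X):
    K,R,t=np.array(d["intrinsics"]),np.array(d["R"]),np.array(d["t"])
    p=K@(R@np.asarray(X)+t); return p[:2]/p[2]
def st():
    s=arm.observe(); print({k:np.round(s[k],4) for k in ("clock","position","ee_rot","force","width","joints")})
    print(Ro.from_rotvec(s["ee_rot"]).as_matrix().round(3))
    return s
E
python3 - <<'E'
from h import *
o=snap("a")
for n in o: print(n,np.array(o[n]["intrinsics"]).round(1).tolist(),(-np.array(o[n]["R"]).T@o[n]["t"]).round(3),np.array(o[n]["R"]).round(2).tolist())
st()
E
```

```text
top [[356.7, 0.0, 257.3], [0.0, 356.7, 192.6], [0.0, 0.0, 1.0]] [0.292 0.035 1.252] [[0.01, -1.0, 0.01], [-0.99, -0.01, -0.16], [0.16, -0.01, -0.99]]
side [[396.9, 0.0, 260.7], [0.0, 396.9, 190.8], [0.0, 0.0, 1.0]] [-0.141  0.782  0.728] [[-0.78, -0.63, -0.02], [-0.31, 0.42, -0.85], [0.54, -0.66, -0.52]]
{'clock': np.float64(0.1), 'position': array([ 0.2715, -0.5625,  0.226 ]), 'ee_rot': array([-3.0612e+00, -7.0010e-01,  7.0000e-04]), 'force': array([0.0032, 1.1951, 0.7218]), 'width': np.float64(1.0008), 'joints': array([ 1.0184,  0.4351,  0.025 ,  1.574 , -0.0116,  1.134 , -0.0751])}
[[ 0.901  0.435 -0.001]
 [ 0.435 -0.901  0.001]
 [-0.    -0.001 -1.   ]]
```

View pics/a_top.png

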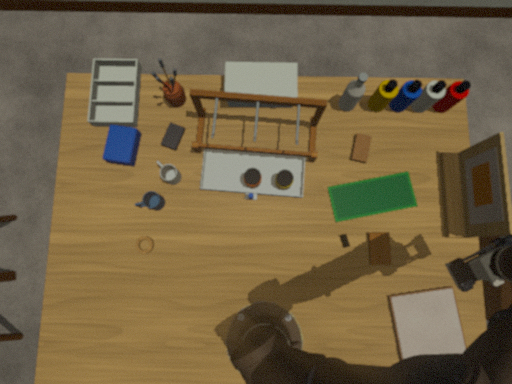

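View pics/a_side.png

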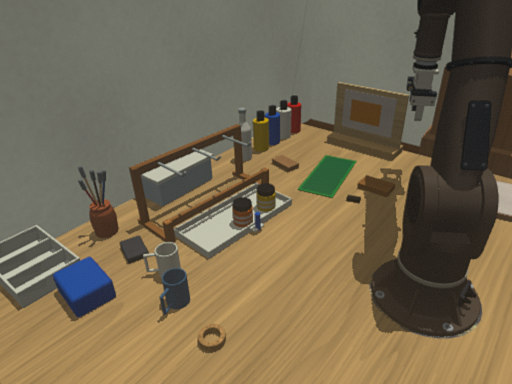

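The top view shows two jars in the tray (orange at about (252,177), yellow at (284,179)), a white mug at (170,173) and a blue mug at (153,201). The mat is at (372,196), the rack at (260,125), and there is no red mug or blue jar. Next I measure them.

```bash
python3 - <<'E'
from h import *
d=load("a","top"); s=load("a","side")
f=d["frame"]
cv2.imwrite("pics/a_topz.png",cv2.resize(f[70:230,120:430],None,fx=2.55,fy=2.55,interpolation=cv2.INTER_CUBIC))
cv2.imwrite("pics/a_sidez.png",cv2.resize(s["frame"][120:320,100:370],None,fx=2.9,fy=2.9,interpolation=cv2.INTER_CUBIC))
W=cloud(d)
def p(u,v): return W[v,u].round(3)
for nm,u,v in [("orange",252,177),("yellow",284,179),("matc",372,196),("table",220,250),("mugw",170,173),("mugb",153,201)]: print(nm,p(u,v))
# lid clusters
for nm,(u0,u1,v0,v1) in dict(orange=(238,267,163,192),yellow=(268,300,165,195),mugw=(155,185,158,187),mugb=(135,170,188,214)).items():
    w=W[v0:v1,u0:u1].reshape(-1,3); m=(w[:,2]>0.07)&(w[:,2]<0.1)
    q=w[m]; print(nm,m.sum(),q.mean(0).round(4),q.min(0).round(3),q.max(0).round(3))
    c,r=cv2.minEnclosingCircle((q[:,:2]*1000).astype(np.float32)); print('  circ',np.round(c,1),round(r,1))
hsv=cv2.cvtColor(f,cv2.COLOR_BGR2HSV)
m=cv2.inRange(hsv,(50,120,40),(80,255,255)); cs,_=cv2.findContours(m,0,1); c=max(cs,key=cv2.contourArea)
b=cv2.boxPoints(cv2.minAreaRect(c)); P=np.array([ray(d,*x,0.004) for x in b]); print(P.round(3),P.mean(0).round(3),np.linalg.norm(np.diff(P,axis=0),axis=1).round(3))
E
```

```text
orange [0.54  0.047 0.08 ]
yellow [ 0.534 -0.06   0.081]
matc [ 0.492 -0.378  0.008]
table [0.297 0.155 0.001]
mugw [0.567 0.341 0.003]
mugb [0.464 0.395 0.007]
orange 229 [0.5442 0.0464 0.0788] [0.517 0.02  0.07 ] [0.572 0.074 0.085]
  circ [544.6  46.5] 28.8
yellow 226 [ 0.5399 -0.0632  0.079 ] [ 0.512 -0.091  0.072] [ 0.57  -0.037  0.088]
  circ [540.5 -63.7] 29.1
mugw 74 [0.5568 0.3323 0.0772] [0.526 0.301 0.07 ] [0.593 0.37  0.083]
  circ [563.8 339.3] 41.8
mugb 77 [0.4609 0.3833 0.0769] [0.434 0.353 0.07 ] [0.488 0.432 0.083]
  circ [457.6 393.6] 40.6
[[ 0.523 -0.223  0.004]
 [ 0.585 -0.516  0.004]
 [ 0.462 -0.533  0.004]
 [ 0.401 -0.244  0.004]] [ 0.493 -0.379  0.004] [0.3   0.125 0.295]
```

View pics/a_topz.png

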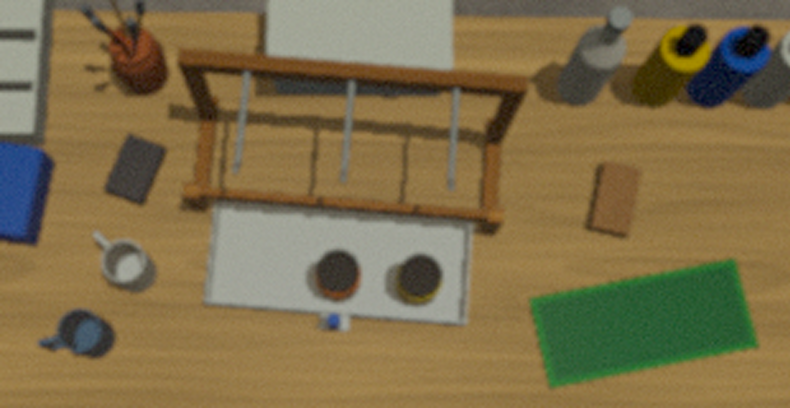

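View pics/a_sidez.png

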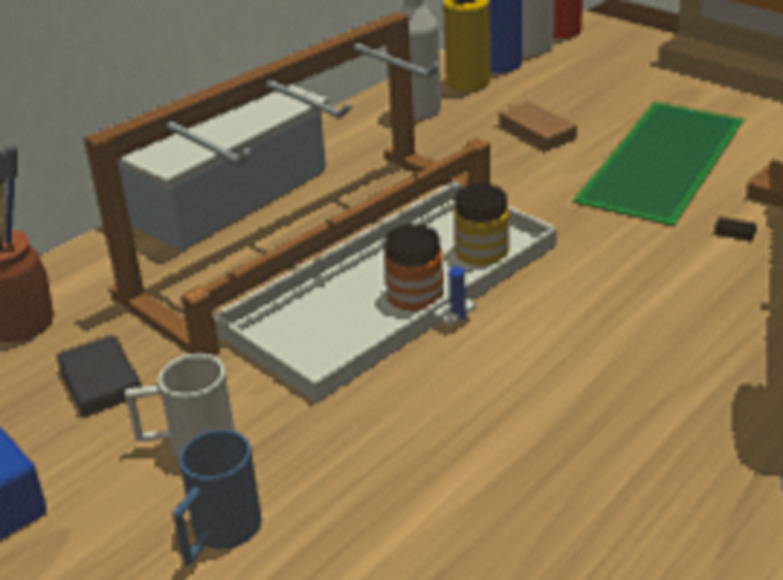

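Both views agree: two jars in the tray and two mugs with their handles pointing roughly to +y. Next I get the rack pose, the knob and the handle directions.

```bash
cat > rack.py <<'E'
from h import *
d=load("a","top"); W=cloud(d); hsv=cv2.cvtColor(d["frame"],cv2.COLOR_BGR2HSV)
reg=np.zeros(W.shape[:2],bool); reg[80:170,180:335]=1
br=(hsv[...,0]<18)&(hsv[...,1]>90)
z=W[...,2]
for nm,lo,hi in [("beam",.19,.215),("rail",.06,.085)]:
    m=reg&br&(z>lo)&(z<hi); q=W[m]
    l=cv2.fitLine((q[:,:2]).astype(np.float32),cv2.DIST_HUBER,0,.01,.01).ravel()
    print(nm,m.sum(),q.mean(0).round(4),"dir",l[:2].round(4),"yaw deg",np.degrees(np.arctan2(-l[0],l[1]) if l[1]>0 else np.arctan2(l[0],-l[1])).round(2))
    a=q[:,:2]@l[:2]; b=(q[:,:2]-l[2:])@np.array([-l[1],l[0]]); print("len",a.min(),a.max(),"width",np.percentile(b,[2,98]).round(4), "mid pt",l[2:])
m=reg&(~br)&(z>.17)&(z<.22)&(hsv[...,1]<80)
n,lab,stt,cen=cv2.connectedComponentsWithStats(m.astype(np.uint8),connectivity=8)
for i in range(1,n):
    if stt[i,4]>10:
        q=W[lab==i]; k=q[:,0].argmin(); print(stt[i],q[q[:,0].argsort()[:4]].round(3).tolist(),q[q[:,0].argmax()].round(3))
# blue knob
m=cv2.inRange(hsv,(105,120,60),(128,255,255)); m[:185]=0;m[205:]=0;m[:,:235]=0;m[:,270:]=0
q=W[m>0]; print("knob",len(q),q.mean(0).round(4), [ray(d,*x,.068).round(4) for x in [np.argwhere(m>0)[:,::-1].mean(0)]])
E
python3 rack.py
```

```text
beam 921 [0.7672 0.0323 0.202 ] dir [0.0697 0.9976] yaw deg -4.0
len -0.130383185089406 0.29782957683096456 width [-0.0109  0.0082] mid pt [0.7671592  0.03228083]
rail 623 [0.6574 0.0608 0.0727] dir [0.0823 0.9966] yaw deg -4.72
len -0.12142642461526454 0.37316028723056427 width [-0.1902  0.0088] mid pt [0.63481426 0.00877256]
[211  97   8  41 102] [[0.636, 0.169, 0.206], [0.638, 0.172, 0.208], [0.639, 0.169, 0.207], [0.639, 0.167, 0.206]] [0.772 0.163 0.192]
[254 101   7  40 104] [[0.628, 0.041, 0.206], [0.63, 0.038, 0.201], [0.631, 0.041, 0.208], [0.631, 0.038, 0.206]] [0.761 0.037 0.182]
[296 104   5  41 102] [[0.617, -0.087, 0.208], [0.617, -0.09, 0.207], [0.62, -0.09, 0.206], [0.621, -0.087, 0.204]] [ 0.753 -0.094  0.175]
knob 11 [0.4788 0.0519 0.0672] [array([0.4787, 0.0519, 0.068 ])]
```

```bash
cat >> h.py <<'E'
YAW=np.radians(-4.0); O=np.array([0.6264,0.0401])
RX=np.array([np.cos(YAW),np.sin(YAW)]); RY=np.array([-np.sin(YAW),np.cos(YAW)])
def rk(x,y,z): return np.r_[O+x*RX+y*RY,z]
def inv(p): e=np.asarray(p)[:2]-O; return np.array([e@RX,e@RY])
E
python3 - <<'E'
from h import *
for n,(u0,u1,v0,v1) in dict(side=(130,300,120,260),top=(180,340,80,210)).items():
    d=load("a",n); k=4.5
    im=cv2.resize(d["frame"][v0:v1,u0:u1],None,fx=k,fy=k,interpolation=cv2.INTER_CUBIC)
    def P(X): 
        p=(proj(d,X)+.5-np.array([u0,v0]))*k; return tuple(int(a) for a in p)
    for y in (.13,0,-.13):
        cv2.line(im,P(rk(.131,y,.19)),P(rk(.014,y,.19)),(255,0,255),1); cv2.line(im,P(rk(.014,y,.19)),P(rk(0,y,.204)),(0,255,255),1)
    cv2.line(im,P(rk(.131,.205,.204)),P(rk(.131,-.205,.204)),(0,0,255),1)
    cv2.circle(im,P(rk(-.148,.0,.068)),5,(0,0,255),1)
    for X in [(.5446,.0465,.08),(.5405,-.0637,.08)]: cv2.circle(im,P(X),3,(0,255,0),-1)
    cv2.imwrite(f"pics/ov_{n}.png",im); print(im.shape)
E
```

```text
(630, 765, 3)
(585, 720, 3)
```

View pics/ov_side.png

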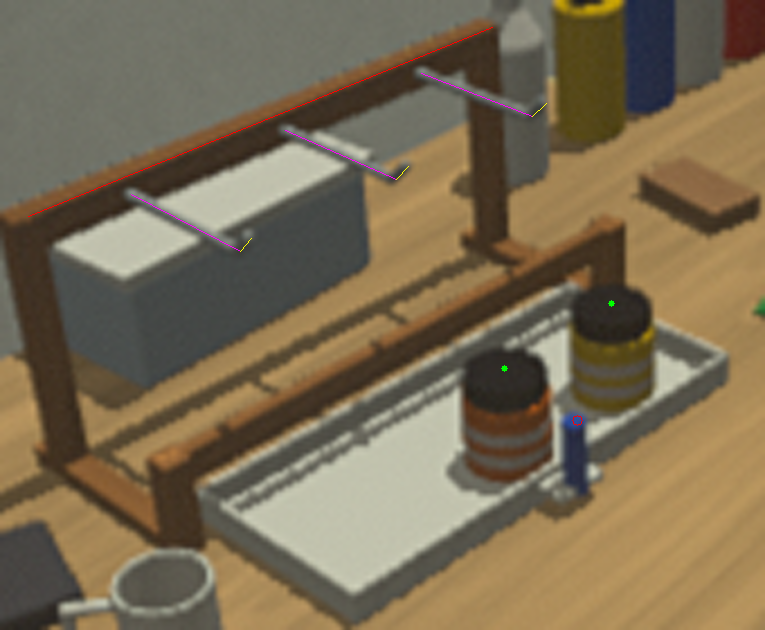

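View pics/ov_top.png

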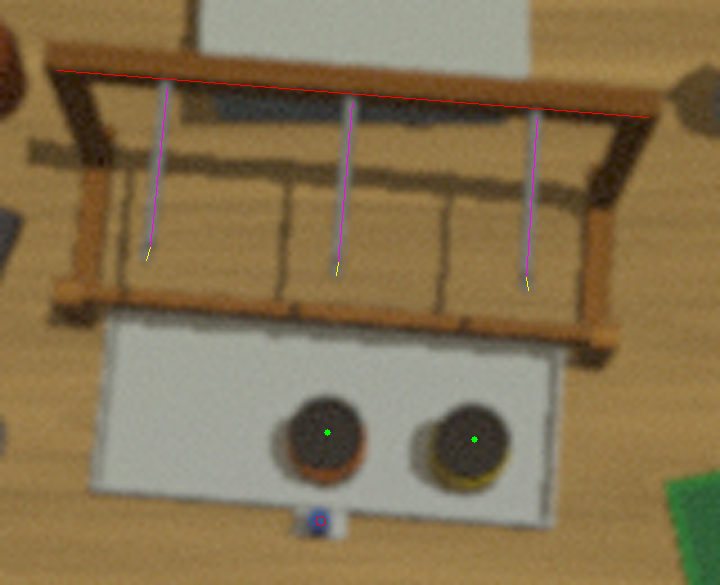

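The overlay agrees within about 2 mm in both views: rack yaw is -4.0° and the tray is drawn out by about 0.098 m. First I move towards the yellow jar, turning the tool so its x axis lies along world x.

Call:
{"op": "jog_arm", "data": {"increments": [{"slide": [40,-29,2],"roll": 0.1,"gripper": 1},{"slide": [75,-55,4],"roll": 0.2,"gripper": 1},{"slide": [110,-80,6],"roll": 0.3,"gripper": 1},{"slide": [145,-105,8],"roll": 0.4,"gripper": 1},{"slide": [180,-130,10],"roll": 0.45,"gripper": 1},{"slide": [215,-155,12],"roll": 0.45,"gripper": 1},{"slide": [250,-180,14],"roll": 0.45,"gripper": 1},{"slide": [285,-205,16],"roll": 0.45,"gripper": 1},{"slide": [320,-230,18],"roll": 0.45,"gripper": 1},{"slide": [320,-230,18],"roll": 0.45,"gripper": 1}], "newtons": 25}}

```text
clock: 0.93
position: [0.462, -0.2109, 0.2084]
ee_rot: [-3.139, -0.009, -0.001]
force: [1.1, -0.3, -0.4]
width: 0.999
```

```bash
python3 -c "
from h import *
st()"
```

```text
{'clock': np.float64(0.9333), 'position': array([ 0.462 , -0.2109,  0.2084]), 'ee_rot': array([-3.1394e+00, -8.5000e-03, -8.0000e-04]), 'force': array([ 1.0831, -0.3434, -0.4212]), 'width': np.float64(0.9993), 'joints': array([ 0.3697,  0.2667, -0.056 ,  1.8748,  0.0149,  1.0007, -1.2577])}
[[ 1.     0.005  0.   ]
 [ 0.005 -1.     0.002]
 [ 0.    -0.002 -1.   ]]
```

Call:
{"op": "jog_arm", "data": {"increments": [{"slide": [20,-36,10],"roll": 0,"gripper": 0.9},{"slide": [40,-72,20],"roll": 0,"gripper": 0.9},{"slide": [60,-108,40],"roll": 0,"gripper": 0.9},{"slide": [78,-142,60],"roll": 0,"gripper": 0.9},{"slide": [78,-148,80],"roll": 0,"gripper": 0.9},{"slide": [78,-148,95],"roll": 0,"gripper": 0.9},{"slide": [78,-148,95],"roll": 0,"gripper": 0.9},{"slide": [78,-148,95],"roll": 0,"gripper": 0.9},{"slide": [78,-148,95],"roll": 0,"gripper": 0.9},{"slide": [78,-148,95],"roll": 0,"gripper": 0.9}]}}

```text
clock: 1.77
position: [0.5386, -0.0697, 0.115]
ee_rot: [3.141, -0.003, 0.003]
force: [-0.3, 1.2, -0.1]
width: 0.897
```

```bash
python3 -c "
from h import *
o=snap('b'); st()
for n in o:
  u,v=proj(o[n],[.5405,-.0637,.08]).astype(int); f=o[n]['frame'][max(0,v-60):v+60,u-80:u+80]; cv2.imwrite(f'pics/bz_{n}.png',cv2.resize(f,None,fx=4,fy=4))
"
```

```text
{'clock': np.float64(1.8667), 'position': array([ 0.5385, -0.0694,  0.1149]), 'ee_rot': array([ 3.1412e+00, -2.4000e-03,  3.1000e-03]), 'force': array([ 0.288 , -0.1376, -0.3188]), 'width': np.float64(0.8987), 'joints': array([ 0.1118,  0.4294, -0.1098,  1.8995,  0.0633,  0.814 , -1.6039])}
[[ 1.    -0.002  0.002]
 [-0.002 -1.    -0.   ]
 [ 0.002  0.    -1.   ]]
```

View pics/bz_side.png

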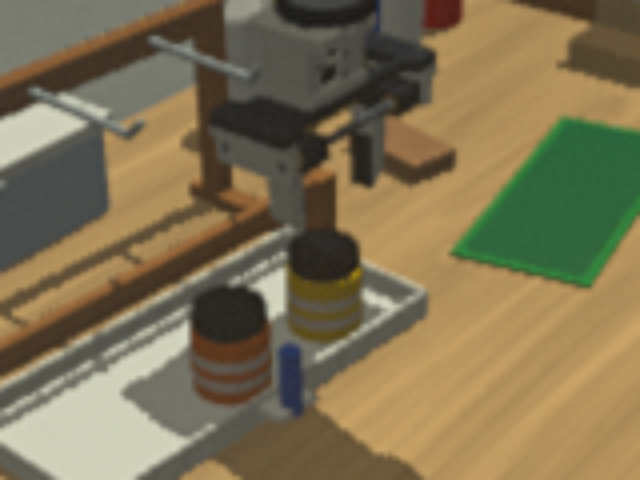

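The gripper is above the yellow jar, which is still in place. Now I descend and grasp.

Call:
{"op": "jog_arm", "data": {"increments": [{"slide": [2,-6,8],"roll": 0,"gripper": 0.9},{"slide": [2,-6,22],"roll": 0,"gripper": 0.9},{"slide": [2,-6,38],"roll": 0,"gripper": 0.9},{"slide": [2,-6,55],"roll": 0,"gripper": 0.9},{"slide": [2,-6,70],"roll": 0,"gripper": 0.9},{"slide": [2,-6,82],"roll": 0,"gripper": 0.9},{"slide": [2,-6,84],"roll": 0,"gripper": 0.9},{"slide": [2,-6,84],"roll": 0,"gripper": 0.5},{"slide": [2,-6,84],"roll": 0,"gripper": 0.5},{"slide": [2,-6,84],"roll": 0,"gripper": 0.5}], "newtons": 25}}

```text
clock: 2.7
position: [0.5407, -0.0626, 0.0305]
ee_rot: [3.142, -0.0, 0.002]
force: [-0.2, 0.6, 0.7]
width: 0.729
```

Call:
{"op": "jog_arm", "data": {"increments": [{"slide": [0,0,0],"roll": 0,"gripper": 0.5},{"slide": [0,0,0],"roll": 0,"gripper": 0.5},{"slide": [0,0,-10],"roll": 0,"gripper": 0.5},{"slide": [0,0,-25],"roll": 0,"gripper": 0.5},{"slide": [0,0,-45],"roll": 0,"gripper": 0.5},{"slide": [0,0,-65],"roll": 0,"gripper": 0.5},{"slide": [0,0,-85],"roll": 0,"gripper": 0.5},{"slide": [0,0,-100],"roll": 0,"gripper": 0.5},{"slide": [0,0,-100],"roll": 0,"gripper": 0.5},{"slide": [0,0,-100],"roll": 0,"gripper": 0.5}]}}

```text
clock: 3.53
position: [0.5404, -0.0627, 0.1307]
ee_rot: [3.141, -0.001, 0.003]
force: [-0.3, -0.4, -2.0]
width: 0.672
```

Call:
{"op": "jog_arm", "data": {"increments": [{"slide": [-2,20,0],"roll": 0,"gripper": 0.5},{"slide": [-5,55,0],"roll": 0,"gripper": 0.5},{"slide": [-8,92,0],"roll": 0,"gripper": 0.5},{"slide": [-11,130,0],"roll": 0,"gripper": 0.5},{"slide": [-14,168,0],"roll": 0,"gripper": 0.5},{"slide": [-18,206,0],"roll": 0,"gripper": 0.5},{"slide": [-21,244,0],"roll": 0,"gripper": 0.5},{"slide": [-24,282,0],"roll": 0,"gripper": 0.5},{"slide": [-27,320,0],"roll": 0,"gripper": 0.5},{"slide": [-30,350,0],"roll": 0,"gripper": 0.5}]}}

```text
clock: 4.37
position: [0.5079, -0.4157, 0.1281]
ee_rot: [-3.141, 0.004, 0.004]
force: [-0.3, -0.3, -0.8]
width: 0.672
```

Call:
{"op": "jog_arm", "data": {"increments": [{"slide": [-3,25,0],"roll": 0,"gripper": 0.5},{"slide": [-3,35,10],"roll": 0,"gripper": 0.5},{"slide": [-3,35,30],"roll": 0,"gripper": 0.5},{"slide": [-3,35,50],"roll": 0,"gripper": 0.5},{"slide": [-3,35,70],"roll": 0,"gripper": 0.5},{"slide": [-3,35,85],"roll": 0,"gripper": 0.5},{"slide": [-3,35,90],"roll": 0,"gripper": 0.5},{"slide": [-3,35,90],"roll": 0,"gripper": 0.5},{"slide": [-3,35,90],"roll": 0,"gripper": 0.5},{"slide": [-3,35,90],"roll": 0,"gripper": 0.5}]}}

```text
clock: 5.2
position: [0.5075, -0.4477, 0.0406]
ee_rot: [3.141, 0.0, 0.002]
force: [1.0, 0.1, -0.3]
width: 0.671
```

Call:
{"op": "jog_arm", "data": {"increments": [{"slide": [0,0,4],"roll": 0,"gripper": 0.5},{"slide": [0,0,8],"roll": 0,"gripper": 0.5},{"slide": [0,0,11],"roll": 0,"gripper": 0.5},{"slide": [0,0,12],"roll": 0,"gripper": 0.5},{"slide": [0,0,12],"roll": 0,"gripper": 0.5},{"slide": [0,0,12],"roll": 0,"gripper": 0.7},{"slide": [0,0,12],"roll": 0,"gripper": 0.8},{"slide": [0,0,12],"roll": 0,"gripper": 0.9},{"slide": [0,0,12],"roll": 0,"gripper": 0.9},{"slide": [0,0,12],"roll": 0,"gripper": 0.9}]}}

```text
clock: 6.03
position: [0.5068, -0.4476, 0.0276]
ee_rot: [-3.142, 0.001, 0.0]
force: [-0.2, 0.7, -0.5]
width: 0.89
```

Call:
{"op": "jog_arm", "data": {"increments": [{"slide": [0,0,-5],"roll": 0,"gripper": 0.9},{"slide": [0,0,-20],"roll": 0,"gripper": 0.9},{"slide": [0,0,-45],"roll": 0,"gripper": 0.9},{"slide": [0,0,-75],"roll": 0,"gripper": 0.9},{"slide": [0,-10,-95],"roll": 0,"gripper": 0.9},{"slide": [5,-45,-100],"roll": 0,"gripper": 0.9},{"slide": [8,-85,-100],"roll": 0,"gripper": 0.9},{"slide": [11,-125,-100],"roll": 0,"gripper": 0.9},{"slide": [14,-165,-100],"roll": 0,"gripper": 0.9},{"slide": [17,-205,-100],"roll": 0,"gripper": 0.9}]}}

```text
clock: 6.87
position: [0.5238, -0.2409, 0.1283]
ee_rot: [3.141, -0.001, 0.001]
force: [1.1, 1.6, -0.8]
width: 0.902
```

```bash
cat > obj.py <<'E'
import sys
from h import *
tag=sys.argv[1]; o=snap(tag); d=o["top"]; W=cloud(d); z=W[...,2]
hsv=cv2.cvtColor(d["frame"],cv2.COLOR_BGR2HSV)
m=((z>.068)&(z<.09)&(hsv[...,2]<75)).astype(np.uint8)
m=cv2.morphologyEx(m,cv2.MORPH_OPEN,np.ones((3,3)))
n,lab,stt,cen=cv2.connectedComponentsWithStats(m)
for i in range(1,n):
    if stt[i,4]>60:
        q=W[lab==i]; c,r=cv2.minEnclosingCircle((q[:,:2]*1000).astype(np.float32)); print("lid?",cen[i].round(),stt[i,4],np.round(c,1),round(r,1),q[:,2].mean().round(3))
m=cv2.inRange(hsv,(105,120,60),(128,255,255)); m[:130]=0;m[205:]=0;m[:,:235]=0;m[:,270:]=0
if m.any(): p=ray(d,*np.argwhere(m>0)[:,::-1].mean(0),.068); print("knob",p.round(4),(inv(p)*1000).round(1))
st()
E
python3 obj.py c
```

```text
lid? [252. 176.] 159 [542.7  46.7] 25.5 0.079
knob [0.4787 0.052  0.068 ] [-148.1    1.6]
{'clock': np.float64(6.9667), 'position': array([ 0.5256, -0.234 ,  0.1283]), 'ee_rot': array([-3.1374e+00, -1.5300e-02, -1.5000e-03]), 'force': array([ 0.1191,  0.4452, -1.2935]), 'width': np.float64(0.9048), 'joints': array([ 0.3848,  0.4577, -0.0775,  1.807 ,  0.039 ,  0.8788, -1.2707])}
[[ 1.     0.01   0.001]
 [ 0.01  -1.     0.004]
 [ 0.001 -0.004 -1.   ]]
```

View pics/c_side.png

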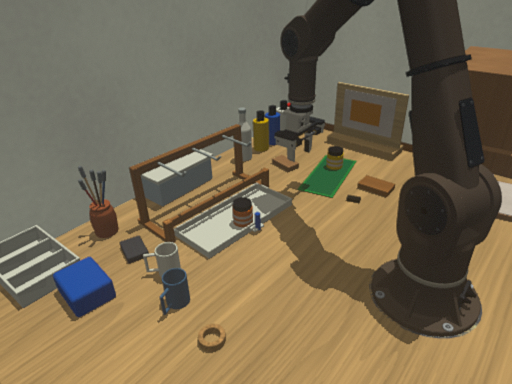

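Yellow stands on the mat at (335,155) in the side view. The orange jar is unmoved, so it is next.

Call:
{"op": "jog_arm", "data": {"increments": [{"slide": [3,-35,0],"roll": 0,"gripper": 0.9},{"slide": [6,-75,0],"roll": 0,"gripper": 0.9},{"slide": [9,-115,0],"roll": 0,"gripper": 0.9},{"slide": [12,-155,0],"roll": 0,"gripper": 0.9},{"slide": [15,-195,0],"roll": 0,"gripper": 0.9},{"slide": [18,-235,0],"roll": 0,"gripper": 0.9},{"slide": [20,-270,0],"roll": 0,"gripper": 0.9},{"slide": [20,-289,0],"roll": 0,"gripper": 0.9},{"slide": [20,-289,10],"roll": 0,"gripper": 0.9},{"slide": [20,-289,20],"roll": 0,"gripper": 0.9}]}}

```text
clock: 7.8
position: [0.5446, 0.0477, 0.108]
ee_rot: [-3.141, -0.004, -0.003]
force: [-1.0, 0.3, -0.7]
width: 0.897
```

Call:
{"op": "jog_arm", "data": {"increments": [{"slide": [0,0,0],"roll": 0,"gripper": 0.9},{"slide": [0,0,0],"roll": 0,"gripper": 0.9},{"slide": [0,0,0],"roll": 0,"gripper": 0.9},{"slide": [0,0,0],"roll": 0,"gripper": 0.9},{"slide": [0,0,0],"roll": 0,"gripper": 0.9},{"slide": [0,0,0],"roll": 0,"gripper": 0.9},{"slide": [0,0,0],"roll": 0,"gripper": 0.9},{"slide": [0,0,0],"roll": 0,"gripper": 0.9},{"slide": [0,0,0],"roll": 0,"gripper": 0.9},{"slide": [0,0,0],"roll": 0,"gripper": 0.9}]}}

```text
clock: 8.63
position: [0.544, 0.0464, 0.1078]
ee_rot: [3.142, -0.0, 0.0]
force: [-0.2, 0.6, -0.0]
width: 0.898
```

Call:
{"op": "jog_arm", "data": {"increments": [{"slide": [0,0,15],"roll": 0,"gripper": 0.9},{"slide": [0,0,32],"roll": 0,"gripper": 0.9},{"slide": [0,0,50],"roll": 0,"gripper": 0.9},{"slide": [0,0,68],"roll": 0,"gripper": 0.9},{"slide": [0,0,77],"roll": 0,"gripper": 0.9},{"slide": [0,0,77],"roll": 0,"gripper": 0.9},{"slide": [0,0,77],"roll": 0,"gripper": 0.5},{"slide": [0,0,77],"roll": 0,"gripper": 0.5},{"slide": [0,0,77],"roll": 0,"gripper": 0.5},{"slide": [0,0,77],"roll": 0,"gripper": 0.5}]}}

```text
clock: 9.47
position: [0.5447, 0.0463, 0.0317]
ee_rot: [-3.142, 0.0, -0.003]
force: [-0.2, 0.1, 3.8]
width: 0.669
```

Call:
{"op": "jog_arm", "data": {"increments": [{"slide": [0,0,0],"roll": 0,"gripper": 0.5},{"slide": [0,0,-10],"roll": 0,"gripper": 0.5},{"slide": [0,0,-30],"roll": 0,"gripper": 0.5},{"slide": [0,0,-50],"roll": 0,"gripper": 0.5},{"slide": [0,0,-75],"roll": 0,"gripper": 0.5},{"slide": [0,0,-95],"roll": 0,"gripper": 0.5},{"slide": [-4,20,-100],"roll": 0,"gripper": 0.5},{"slide": [-10,50,-100],"roll": 0,"gripper": 0.5},{"slide": [-16,85,-100],"roll": 0,"gripper": 0.5},{"slide": [-22,120,-100],"roll": 0,"gripper": 0.5}]}}

```text
clock: 10.3
position: [0.5215, -0.0743, 0.1316]
ee_rot: [-3.141, -0.002, -0.001]
force: [0.5, -0.0, -2.8]
width: 0.669
```

Call:
{"op": "jog_arm", "data": {"increments": [{"slide": [-7,35,0],"roll": 0,"gripper": 0.5},{"slide": [-14,72,0],"roll": 0,"gripper": 0.5},{"slide": [-20,110,0],"roll": 0,"gripper": 0.5},{"slide": [-27,148,0],"roll": 0,"gripper": 0.5},{"slide": [-34,186,0],"roll": 0,"gripper": 0.5},{"slide": [-40,220,0],"roll": 0,"gripper": 0.5},{"slide": [-43,237,0],"roll": 0,"gripper": 0.5},{"slide": [-43,237,20],"roll": 0,"gripper": 0.5},{"slide": [-43,237,45],"roll": 0,"gripper": 0.5},{"slide": [-43,237,70],"roll": 0,"gripper": 0.5}]}}

```text
clock: 11.13
position: [0.479, -0.3114, 0.061]
ee_rot: [3.141, -0.002, 0.003]
force: [0.6, 0.8, -1.8]
width: 0.67
```

Call:
{"op": "jog_arm", "data": {"increments": [{"slide": [0,0,8],"roll": 0,"gripper": 0.5},{"slide": [0,0,16],"roll": 0,"gripper": 0.5},{"slide": [0,0,23],"roll": 0,"gripper": 0.5},{"slide": [0,0,28],"roll": 0,"gripper": 0.5},{"slide": [0,0,31],"roll": 0,"gripper": 0.5},{"slide": [0,0,32],"roll": 0,"gripper": 0.5},{"slide": [0,0,32],"roll": 0,"gripper": 0.5},{"slide": [0,0,32],"roll": 0,"gripper": 0.7},{"slide": [0,0,32],"roll": 0,"gripper": 0.8},{"slide": [0,0,32],"roll": 0,"gripper": 0.9}]}}

```text
clock: 11.97
position: [0.4794, -0.3109, 0.0292]
ee_rot: [3.141, -0.0, 0.002]
force: [-0.4, 0.1, 0.6]
width: 0.8
```

Call:
{"op": "jog_arm", "data": {"increments": [{"slide": [0,0,0],"roll": 0,"gripper": 0.9},{"slide": [0,0,-5],"roll": 0,"gripper": 0.9},{"slide": [0,0,-25],"roll": 0,"gripper": 0.9},{"slide": [0,0,-50],"roll": 0,"gripper": 0.9},{"slide": [0,0,-80],"roll": 0,"gripper": 0.9},{"slide": [0,0,-110],"roll": 0,"gripper": 0.9},{"slide": [-10,-30,-120],"roll": 0,"gripper": 0.9},{"slide": [-20,-70,-120],"roll": 0,"gripper": 0.7},{"slide": [-30,-110,-120],"roll": 0,"gripper": 0.5},{"slide": [-40,-150,-120],"roll": 0,"gripper": 0.3}]}}

```text
clock: 12.8
position: [0.4384, -0.1594, 0.1494]
ee_rot: [3.141, -0.002, 0.002]
force: [1.1, 0.3, -0.2]
width: 0.733
```

```bash
python3 obj.py d
```

```text
lid? [398. 189.] 228 [ 506.4 -445.8] 29.0 0.076
knob [0.4785 0.0524 0.068 ] [-148.4    2. ]
{'clock': np.float64(12.9), 'position': array([ 0.4375, -0.1542,  0.1492]), 'ee_rot': array([-3.1392e+00, -1.1500e-02,  1.5000e-03]), 'force': array([-0.1296, -0.2607,  0.5563]), 'width': np.float64(0.6497), 'joints': array([ 0.314 ,  0.2724, -0.1078,  2.0424,  0.0364,  0.83  , -1.3778])}
[[ 1.     0.007 -0.001]
 [ 0.007 -1.     0.002]
 [-0.001 -0.002 -1.   ]]
```

View pics/d_side.png

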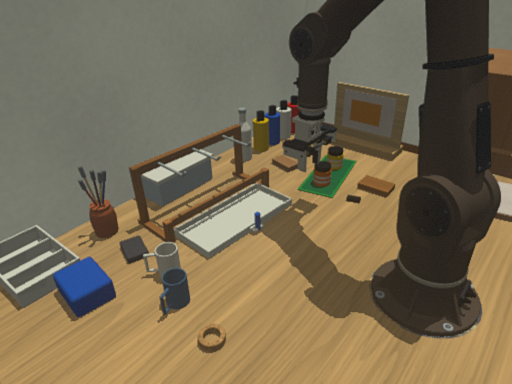

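View pics/d_top.png

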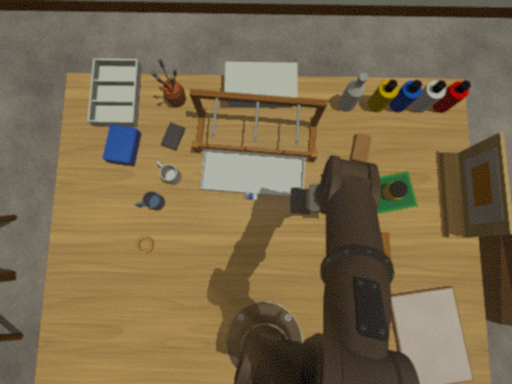

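Both jars stand on the mat and the tray is empty. Next is the knob.

Call:
{"op": "jog_arm", "data": {"increments": [{"slide": [7,-35,0],"roll": 0.03,"gripper": 0.5},{"slide": [14,-75,0],"roll": 0.07,"gripper": 0.5},{"slide": [21,-115,0],"roll": 0.07,"gripper": 0.5},{"slide": [28,-150,0],"roll": 0.07,"gripper": 0.5},{"slide": [35,-185,0],"roll": 0.07,"gripper": 0.5},{"slide": [40,-212,10],"roll": 0.07,"gripper": 0.5},{"slide": [40,-212,30],"roll": 0.07,"gripper": 0.5},{"slide": [40,-212,50],"roll": 0.07,"gripper": 0.5},{"slide": [40,-212,60],"roll": 0.07,"gripper": 0.5},{"slide": [40,-212,60],"roll": 0.07,"gripper": 0.5}], "newtons": 12}}

```text
clock: 13.73
position: [0.4777, 0.0508, 0.0871]
ee_rot: [3.139, -0.111, -0.005]
force: [-0.6, 0.0, -0.2]
width: 0.493
```

```bash
python3 obj.py e; python3 -c "
from h import *
d=load('e','side'); u,v=proj(d,[.4786,.052,.068]).astype(int); cv2.imwrite('pics/ez.png',cv2.resize(d['frame'][v-60:v+60,u-80:u+80],None,fx=4,fy=4))"
```

```text
lid? [398. 189.] 227 [ 507.9 -443.9] 29.1 0.076
lid? [358. 196.] 216 [ 480.2 -307.7] 28.3 0.077
{'clock': np.float64(13.8333), 'position': array([0.4791, 0.0509, 0.0891]), 'ee_rot': array([ 3.1393e+00, -1.1170e-01, -4.0000e-04]), 'force': array([0.3548, 0.3124, 0.5556]), 'width': np.float64(0.5007), 'joints': array([-0.0815,  0.3894, -0.1728,  2.0611,  0.1019,  0.6993, -1.9616])}
[[ 0.997 -0.071 -0.   ]
 [-0.071 -0.997 -0.   ]
 [-0.     0.    -1.   ]]
```

View pics/ez.png

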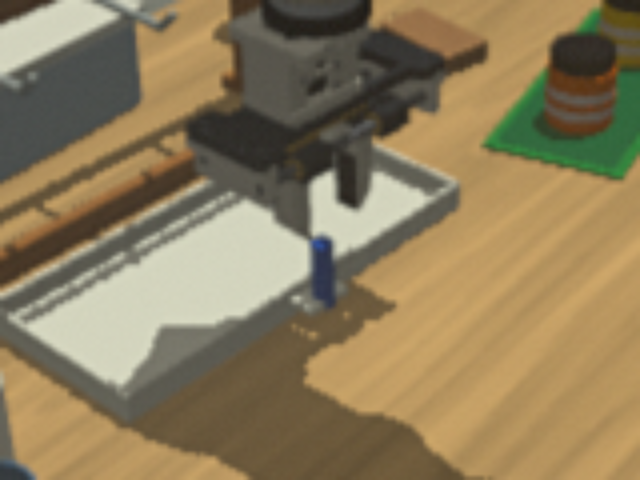

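The fingers straddle the knob and both jars are upright on the mat. Lower and grip.

Call:
{"op": "jog_arm", "data": {"increments": [{"slide": [0,0,12],"roll": 0,"gripper": 0.5},{"slide": [0,0,26],"roll": 0,"gripper": 0.5},{"slide": [0,0,40],"roll": 0,"gripper": 0.5},{"slide": [0,0,51],"roll": 0,"gripper": 0.5},{"slide": [0,0,51],"roll": 0,"gripper": 0.4},{"slide": [0,0,51],"roll": 0,"gripper": 0.1},{"slide": [0,0,51],"roll": 0,"gripper": 0.1},{"slide": [0,0,51],"roll": 0,"gripper": 0.1},{"slide": [0,0,51],"roll": 0,"gripper": 0.1},{"slide": [0,0,51],"roll": 0,"gripper": 0.1}], "newtons": 12}}

```text
clock: 14.67
position: [0.4796, 0.0505, 0.0386]
ee_rot: [3.139, -0.112, 0.002]
force: [-1.2, -4.3, 6.4]
width: 0.192
```

Call:
{"op": "jog_arm", "data": {"increments": [{"slide": [3,0,0],"roll": 0,"gripper": 0.1},{"slide": [12,0,0],"roll": 0,"gripper": 0.1},{"slide": [24,0,0],"roll": 0,"gripper": 0.1},{"slide": [36,0,0],"roll": 0,"gripper": 0.1},{"slide": [48,0,0],"roll": 0,"gripper": 0.1},{"slide": [60,0,0],"roll": 0,"gripper": 0.1},{"slide": [72,0,0],"roll": 0,"gripper": 0.1},{"slide": [82,0,0],"roll": 0,"gripper": 0.1},{"slide": [88,0,0],"roll": 0,"gripper": 0.1},{"slide": [90,0,0],"roll": 0,"gripper": 0.1}]}}

```text
clock: 15.5
position: [0.5704, 0.044, 0.0387]
ee_rot: [3.139, -0.112, 0.003]
force: [-1.0, -2.9, 8.3]
width: 0.193
```

Call:
{"op": "jog_arm", "data": {"increments": [{"slide": [1,0,0],"roll": 0,"gripper": 0.1},{"slide": [2,0,0],"roll": 0,"gripper": 0.1},{"slide": [3,0,0],"roll": 0,"gripper": 0.1},{"slide": [4,0,0],"roll": 0,"gripper": 0.1},{"slide": [5,0,0],"roll": 0,"gripper": 0.1},{"slide": [6,0,0],"roll": 0,"gripper": 0.1},{"slide": [7,0,0],"roll": 0,"gripper": 0.1},{"slide": [8,0,0],"roll": 0,"gripper": 0.1},{"slide": [9,0,0],"roll": 0,"gripper": 0.1},{"slide": [9,0,0],"roll": 0,"gripper": 0.1}]}}

```text
clock: 16.33
position: [0.5776, 0.0436, 0.0386]
ee_rot: [3.139, -0.111, -0.0]
force: [-3.6, -3.0, 8.4]
width: 0.193
```

Call:
{"op": "jog_arm", "data": {"increments": [{"slide": [1,0,0],"roll": 0,"gripper": 0.1},{"slide": [1,0,0],"roll": 0,"gripper": 0.1},{"slide": [2,0,0],"roll": 0,"gripper": 0.1},{"slide": [2,0,0],"roll": 0,"gripper": 0.1},{"slide": [3,0,0],"roll": 0,"gripper": 0.1},{"slide": [3,0,0],"roll": 0,"gripper": 0.1},{"slide": [3,0,0],"roll": 0,"gripper": 0.1},{"slide": [3,0,0],"roll": 0,"gripper": 0.1},{"slide": [3,0,0],"roll": 0,"gripper": 0.1},{"slide": [3,0,0],"roll": 0,"gripper": 0.1}]}}

```text
clock: 17.17
position: [0.5783, 0.0435, 0.0382]
ee_rot: [3.138, -0.111, -0.006]
force: [-10.2, -1.7, 13.1]
width: 0.195
```

The tray is against its stop: 10 N with no further travel. Release and lift.

Call:
{"op": "jog_arm", "data": {"increments": [{"slide": [-1,0,0],"roll": 0,"gripper": 0.3},{"slide": [-1,0,0],"roll": 0,"gripper": 0.45},{"slide": [-1,0,0],"roll": 0,"gripper": 0.5},{"slide": [-1,0,0],"roll": 0,"gripper": 0.5},{"slide": [-1,0,0],"roll": 0,"gripper": 0.5},{"slide": [-1,0,-10],"roll": 0,"gripper": 0.5},{"slide": [-1,0,-25],"roll": 0,"gripper": 0.5},{"slide": [-1,0,-45],"roll": 0,"gripper": 0.5},{"slide": [-1,0,-55],"roll": 0,"gripper": 0.5},{"slide": [-1,0,-60],"roll": 0,"gripper": 0.5}]}}

```text
clock: 18.0
position: [0.5809, 0.0445, 0.0999]
ee_rot: [-3.139, 0.11, -0.005]
force: [1.8, -0.2, 0.1]
width: 0.5
```

Call:
{"op": "jog_arm", "data": {"increments": [{"slide": [-20,0,-60],"roll": 0,"gripper": 0.6},{"slide": [-50,0,-60],"roll": 0,"gripper": 0.7},{"slide": [-80,0,-80],"roll": 0,"gripper": 0.9},{"slide": [-110,0,-100],"roll": 0,"gripper": 0.9},{"slide": [-140,0,-120],"roll": 0,"gripper": 0.9},{"slide": [-170,0,-140],"roll": 0,"gripper": 0.9},{"slide": [-190,0,-150],"roll": 0,"gripper": 0.9},{"slide": [-200,0,-150],"roll": 0,"gripper": 0.9},{"slide": [-200,0,-150],"roll": 0,"gripper": 0.9},{"slide": [-200,0,-150],"roll": 0,"gripper": 0.9}]}}

```text
clock: 18.83
position: [0.3806, 0.0582, 0.2473]
ee_rot: [3.139, -0.11, 0.001]
force: [0.2, 0.8, -0.2]
width: 0.9
```

```bash
python3 obj.py f
```

```text
lid? [398. 189.] 231 [ 506.5 -446.3] 29.1 0.077
lid? [358. 196.] 222 [ 479.9 -308.7] 28.3 0.077
knob [0.5756 0.0446 0.068 ] [-50.9   0.9]
{'clock': np.float64(18.9333), 'position': array([0.3811, 0.0581, 0.247 ]), 'ee_rot': array([ 3.1395e+00, -1.1110e-01, -1.4000e-03]), 'force': array([-0.4889,  0.1227, -0.8722]), 'width': np.float64(0.9036), 'joints': array([-0.0637,  0.0344, -0.2311,  2.0556,  0.0089,  1.0534, -1.9406])}
[[ 0.997 -0.071 -0.001]
 [-0.071 -0.997 -0.   ]
 [-0.001  0.    -1.   ]]
```

View pics/f_top.png

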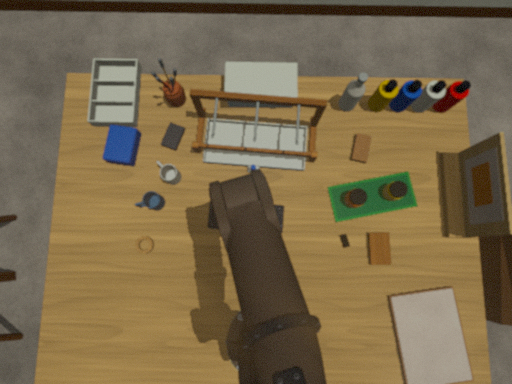

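View pics/f_side.png

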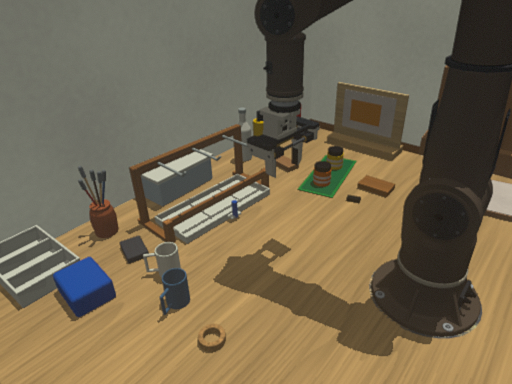

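The tray reads home (knob at rack x = -51 mm) and the jars are fine. Now I measure the mugs.

```bash
cat > mug.py <<'E'
import sys
from h import *
from scipy.optimize import least_squares
def mugs(tag,guesses):
    for nm,g in guesses.items():
        C=[]
        for cam in ("top","side"):
            d=load(tag,cam); W=cloud(d); r=np.hypot(W[...,0]-g[0],W[...,1]-g[1])
            q=W[(r<.075)&(W[...,2]>.074)&(W[...,2]<.09)]
            if len(q)>12:
                f=least_squares(lambda p:np.hypot(q[:,0]-p[0],q[:,1]-p[1])-.0275,g,loss="soft_l1",f_scale=.002); c=f.x
                r0=np.hypot(q[:,0]-c[0],q[:,1]-c[1])
                print(nm,cam,"rim",len(q),c.round(4),"r",np.median(r0).round(4),"z",q[:,2].mean().round(4)); C.append(c)
            r=np.hypot(W[...,0]-c[0],W[...,1]-c[1])
            h=W[(r>.036)&(r<.066)&(W[...,2]>.012)&(W[...,2]<.074)]
            if len(h): e=h[:,:2].mean(0)-c; print("   handle",len(h),h.mean(0).round(3),"ang",np.degrees(np.arctan2(e[1],e[0])).round(1),"rmax",np.percentile(np.hypot(*(h[:,:2]-c).T),95).round(3))
if __name__=="__main__":
    mugs(sys.argv[1],dict(white=(.557,.332),blue=(.461,.383)))
E
python3 mug.py f; python3 - <<'E'
from h import *
for n,(u0,u1,v0,v1) in dict(top=(120,200,150,220),side=(135,205,230,320)).items():
    d=load("f",n); k=7
    cv2.imwrite(f"pics/fm_{n}.png",cv2.resize(d["frame"][v0:v1,u0:u1],None,fx=k,fy=k,interpolation=cv2.INTER_CUBIC)[:600])
E
```

```text
white top rim 57 [0.5544 0.3294] r 0.0272 z 0.0783
   handle 12 [0.586 0.364 0.069] ang 47.4 rmax 0.056
white side rim 118 [0.5542 0.3304] r 0.0274 z 0.0781
   handle 96 [0.588 0.369 0.043] ang 48.6 rmax 0.059
blue top rim 59 [0.4612 0.382 ] r 0.0272 z 0.0787
   handle 31 [0.446 0.429 0.047] ang 107.9 rmax 0.057
blue side rim 142 [0.461  0.3829] r 0.0273 z 0.0779
   handle 111 [0.445 0.433 0.045] ang 107.9 rmax 0.06
```

View pics/fm_top.png

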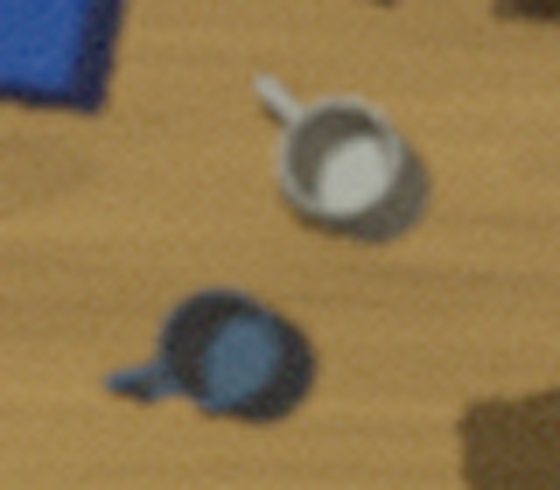

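White mug: centre (0.5543, 0.330), handle at 48.3°. Blue mug: centre (0.461, 0.3825), handle at 107.9°. Both cameras agree. I go above the white mug with tool x along its handle.

Call:
{"op": "jog_arm", "data": {"increments": [{"slide": [17,-30,0],"roll": -0.11,"gripper": 0.85},{"slide": [34,-62,0],"roll": -0.22,"gripper": 0.85},{"slide": [51,-94,0],"roll": -0.33,"gripper": 0.85},{"slide": [68,-126,0],"roll": -0.44,"gripper": 0.85},{"slide": [85,-158,0],"roll": -0.55,"gripper": 0.85},{"slide": [102,-190,0],"roll": -0.66,"gripper": 0.85},{"slide": [119,-222,10],"roll": -0.77,"gripper": 0.85},{"slide": [136,-254,30],"roll": -0.88,"gripper": 0.85},{"slide": [154,-283,60],"roll": -0.914,"gripper": 0.85},{"slide": [154,-283,90],"roll": -0.914,"gripper": 0.85}]}}

```text
clock: 19.77
position: [0.5567, 0.3358, 0.1554]
ee_rot: [-2.859, -1.292, -0.005]
force: [-0.9, -0.7, 0.7]
width: 0.847
```

Call:
{"op": "jog_arm", "data": {"increments": [{"slide": [0,0,10],"roll": 0,"gripper": 0.85},{"slide": [0,0,20],"roll": 0,"gripper": 0.85},{"slide": [0,0,30],"roll": 0,"gripper": 0.85},{"slide": [0,0,35],"roll": 0,"gripper": 0.85},{"slide": [0,0,35],"roll": 0,"gripper": 0.85},{"slide": [0,0,35],"roll": 0,"gripper": 0.85},{"slide": [0,0,35],"roll": 0,"gripper": 0.85},{"slide": [0,0,35],"roll": 0,"gripper": 0.85},{"slide": [0,0,35],"roll": 0,"gripper": 0.85},{"slide": [0,0,35],"roll": 0,"gripper": 0.85}]}}

```text
clock: 20.6
position: [0.5539, 0.3299, 0.1233]
ee_rot: [2.866, 1.286, 0.001]
force: [0.0, -0.4, 0.2]
width: 0.851
```

```bash
python3 obj.py g; python3 mug.py g;  python3 - <<'E'
from h import *
for n,(u0,u1,v0,v1) in dict(side=(100,250,180,320)).items():
    d=load("g",n); k=4
    cv2.imwrite(f"pics/gm_{n}.png",cv2.resize(d["frame"][v0:v1,u0:u1],None,fx=k,fy=k,interpolation=cv2.INTER_CUBIC)[:600])
E
```

```text
lid? [398. 188.] 219 [ 508.  -444.7] 29.0 0.077
lid? [358. 196.] 214 [ 479.7 -308.7] 28.1 0.077
knob [0.5756 0.0446 0.068 ] [-50.9   0.9]
{'clock': np.float64(20.7), 'position': array([0.5539, 0.3299, 0.123 ]), 'ee_rot': array([2.8662e+00, 1.2863e+00, 8.0000e-04]), 'force': array([ 0.2627, -0.19  ,  0.0906]), 'width': np.float64(0.849), 'joints': array([-0.3605,  0.5965, -0.3973,  1.6133,  0.2641,  0.9848, -1.5701])}
[[ 0.665  0.747  0.   ]
 [ 0.747 -0.665  0.   ]
 [ 0.     0.    -1.   ]]Traceback (most recent call last):
  File "mug.py", line 18, in <module>
    mugs(sys.argv[1],dict(white=(.557,.332),blue=(.461,.383)))
    ~~~~^^^^^^^^^^^^^^^^^^^^^^^^^^^^^^^^^^^^^^^^^^^^^^^^^^^^^^
  File "mug.py", line 14, in mugs
    r=np.hypot(W[...,0]-c[0],W[...,1]-c[1])
                        ^
UnboundLocalError: cannot access local variable 'c' where it is not associated with a value
```

View pics/gm_side.png

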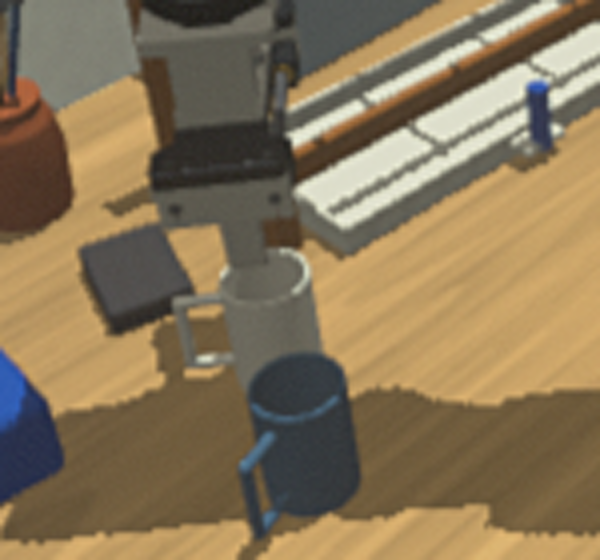

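The white mug is unmoved and the gripper is aligned over it. Descend and grip.

Call:
{"op": "jog_arm", "data": {"increments": [{"slide": [0,0,14],"roll": 0,"gripper": 0.85},{"slide": [0,0,30],"roll": 0,"gripper": 0.85},{"slide": [0,0,46],"roll": 0,"gripper": 0.85},{"slide": [0,0,62],"roll": 0,"gripper": 0.85},{"slide": [0,0,76],"roll": 0,"gripper": 0.85},{"slide": [0,0,84],"roll": 0,"gripper": 0.85},{"slide": [0,0,84],"roll": 0,"gripper": 0.85},{"slide": [0,0,84],"roll": 0,"gripper": 0.5},{"slide": [0,0,84],"roll": 0,"gripper": 0.5},{"slide": [0,0,84],"roll": 0,"gripper": 0.5}], "newtons": 20}}

```text
clock: 21.53
position: [0.5543, 0.3303, 0.0398]
ee_rot: [-2.866, -1.286, -0.003]
force: [-0.2, -0.7, -0.9]
width: 0.683
```

Call:
{"op": "jog_arm", "data": {"increments": [{"slide": [0,0,0],"roll": 0,"gripper": 0.5},{"slide": [0,0,0],"roll": 0,"gripper": 0.5},{"slide": [0,0,0],"roll": 0,"gripper": 0.5},{"slide": [0,0,-10],"roll": 0,"gripper": 0.5},{"slide": [0,0,-25],"roll": 0,"gripper": 0.5},{"slide": [0,0,-50],"roll": 0,"gripper": 0.5},{"slide": [0,0,-75],"roll": 0,"gripper": 0.5},{"slide": [0,0,-100],"roll": 0,"gripper": 0.5},{"slide": [0,0,-130],"roll": 0,"gripper": 0.5},{"slide": [0,0,-155],"roll": 0,"gripper": 0.5}]}}

```text
clock: 22.37
position: [0.5535, 0.3298, 0.1961]
ee_rot: [-2.866, -1.287, -0.001]
force: [0.8, -0.2, -0.7]
width: 0.615
```

Call:
{"op": "jog_arm", "data": {"increments": [{"slide": [-10,8,0],"roll": -0.1,"gripper": 0.5},{"slide": [-25,21,0],"roll": -0.2,"gripper": 0.5},{"slide": [-42,35,0],"roll": -0.3,"gripper": 0.5},{"slide": [-60,50,0],"roll": -0.4,"gripper": 0.5},{"slide": [-78,65,0],"roll": -0.5,"gripper": 0.5},{"slide": [-96,80,0],"roll": -0.6,"gripper": 0.5},{"slide": [-114,95,0],"roll": -0.658,"gripper": 0.5},{"slide": [-132,110,0],"roll": -0.658,"gripper": 0.5},{"slide": [-145,121,0],"roll": -0.658,"gripper": 0.5},{"slide": [-149,125,0],"roll": -0.658,"gripper": 0.5}]}}

```text
clock: 23.2
position: [0.548, 0.1316, 0.1939]
ee_rot: [2.3, 2.138, -0.003]
force: [0.3, -0.1, -2.0]
width: 0.615
```

```bash
python3 obj.py i; python3 - <<'E'
from h import *
s=arm.observe(); print((inv(s["position"])*1000).round(1))
for n,(u0,u1,v0,v1) in dict(side=(110,300,100,270),top=(170,330,80,200)).items():
    d=load("i",n); k=4
    cv2.imwrite(f"pics/im_{n}.png",cv2.resize(d["frame"][v0:v1,u0:u1],None,fx=k,fy=k,interpolation=cv2.INTER_CUBIC)[:600])
E
```

```text
lid? [398. 189.] 217 [ 507.7 -445.6] 29.1 0.077
lid? [358. 196.] 211 [ 480.2 -308.2] 28.3 0.077
{'clock': np.float64(23.3), 'position': array([0.5482, 0.1343, 0.194 ]), 'ee_rot': array([ 2.2989e+00,  2.1405e+00, -3.0000e-04]), 'force': array([-0.2831,  0.7659, -1.4605]), 'width': np.float64(0.6164), 'joints': array([ 0.0811,  0.432 , -0.5735,  1.7305,  0.2645,  1.057 , -0.653 ])}
[[ 0.071  0.997  0.   ]
 [ 0.997 -0.071 -0.   ]
 [-0.     0.    -1.   ]]
[-84.6  88.5]
```

View pics/im_side.png

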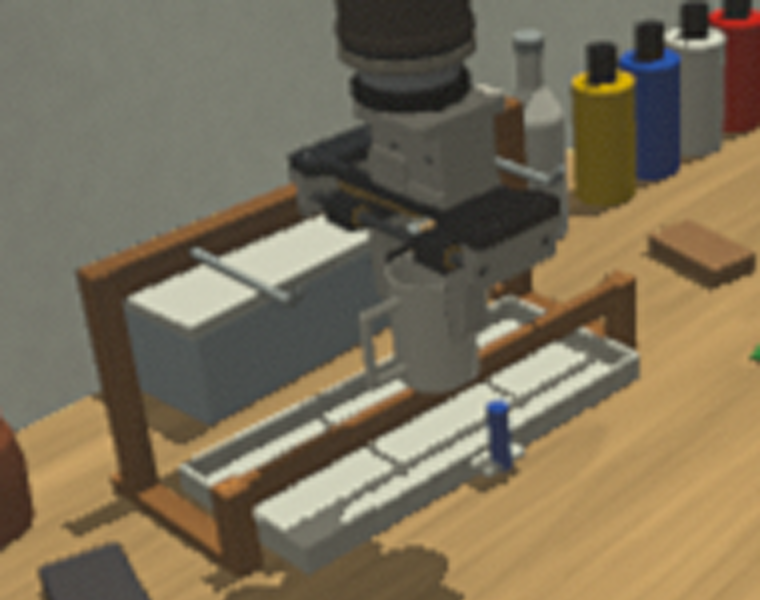

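View pics/im_top.png

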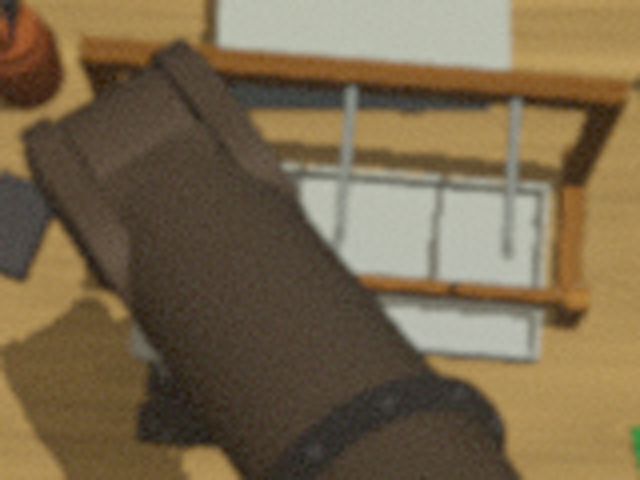

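The white mug is held level with its handle at (370,345) in the crop, facing rack +y towards hook 1. I check the loop position from depth before threading.

```bash
python3 - <<'E'
from h import *
d=load("i","side"); W=cloud(d)
E=(W[...,:2]-O)@np.stack([RX,RY],1)*1000; z=W[...,2]*1000
m=(abs(E[...,0]+85)<25)&(E[...,1]>119)&(E[...,1]<160)&(z>140)&(z<250)
v,u=np.where(m); print(len(u)); q=np.c_[E[m],z[m]]
print(np.percentile(q,[2,50,98],axis=0).round(1))
up=q[q[:,1]>138]; print("upright",len(up),up.mean(0).round(1)); 
for lo in range(140,250,6):
    s=q[(q[:,2]>=lo)&(q[:,2]<lo+6)]; print(lo,len(s),s.min(0).round(0) if len(s) else '',s.max(0).round(0) if len(s) else '')
b=(abs(E[...,0]+85)<45)&(abs(E[...,1]-89)<35)&(z>140)&(z<250); print(z[b].min(),np.percentile(z[b],1))
E
```

```text
99
[[-87.9 120.1 167.2]
 [-84.7 141.2 199.4]
 [-80.8 147.4 224.4]]
upright 61 [-84.4 143.6 197.2]
140 0  
146 0  
152 0  
158 0  
164 12 [-88. 120. 166.] [-83. 145. 170.]
170 15 [-88. 120. 170.] [-82. 149. 174.]
176 7 [-86. 142. 176.] [-82. 147. 182.]
182 4 [-85. 140. 182.] [-81. 144. 186.]
188 7 [-86. 139. 188.] [-84. 147. 193.]
194 6 [-87. 143. 195.] [-82. 147. 199.]
200 7 [-86. 142. 200.] [-80. 147. 205.]
206 5 [-85. 141. 208.] [-82. 148. 211.]
212 7 [-87. 123. 212.] [-83. 145. 218.]
218 24 [-90. 119. 218.] [-79. 147. 224.]
224 5 [-88. 131. 224.] [-82. 145. 225.]
230 0  
236 0  
242 0  
248 0  
153.07759846156722 155.15151718488767
```

The loop centre is at rack y ≈ 129.5, z ≈ 195. The hook end spans z 186–208 at y = 130, so it fits. Thread.

Call:
{"op": "jog_arm", "data": {"increments": [{"slide": [1,10,-2],"roll": 0,"gripper": 0.5},{"slide": [1,25,-2],"roll": 0,"gripper": 0.5},{"slide": [1,40,-2],"roll": 0,"gripper": 0.5},{"slide": [1,52,-2],"roll": 0,"gripper": 0.5},{"slide": [1,62,-2],"roll": 0,"gripper": 0.5},{"slide": [1,70,-2],"roll": 0,"gripper": 0.5},{"slide": [1,78,-2],"roll": 0,"gripper": 0.5},{"slide": [1,86,-2],"roll": 0,"gripper": 0.5},{"slide": [1,94,-2],"roll": 0,"gripper": 0.5},{"slide": [1,100,-2],"roll": 0,"gripper": 0.5}]}}

```text
clock: 24.13
position: [0.6487, 0.1295, 0.1957]
ee_rot: [2.297, 2.143, 0.0]
force: [0.5, 0.9, -1.2]
width: 0.62
```

```bash
python3 obj.py j; python3 - <<'E'
from h import *
s=arm.observe(); print((inv(s["position"])*1000).round(1))
for n,(u0,u1,v0,v1) in dict(side=(110,300,100,250)).items():
    d=load("j",n); k=4
    cv2.imwrite(f"pics/jm_{n}.png",cv2.resize(d["frame"][v0:v1,u0:u1],None,fx=k,fy=k,interpolation=cv2.INTER_CUBIC)[:600])
E
```

```text
lid? [398. 189.] 209 [ 507.1 -445.1] 28.3 0.076
lid? [358. 196.] 212 [ 479.6 -308.3] 27.8 0.077
{'clock': np.float64(24.2333), 'position': array([0.6488, 0.1293, 0.1955]), 'ee_rot': array([2.2976e+00, 2.1425e+00, 3.0000e-04]), 'force': array([-0.0049, -0.23  , -0.2023]), 'width': np.float64(0.6153), 'joints': array([ 0.0551,  0.5784, -0.5311,  1.4805,  0.306 ,  1.1656, -0.5957])}
[[ 0.07   0.998  0.   ]
 [ 0.998 -0.07   0.   ]
 [ 0.     0.    -1.   ]]
[16.1 90.5]
```

View pics/jm_side.png

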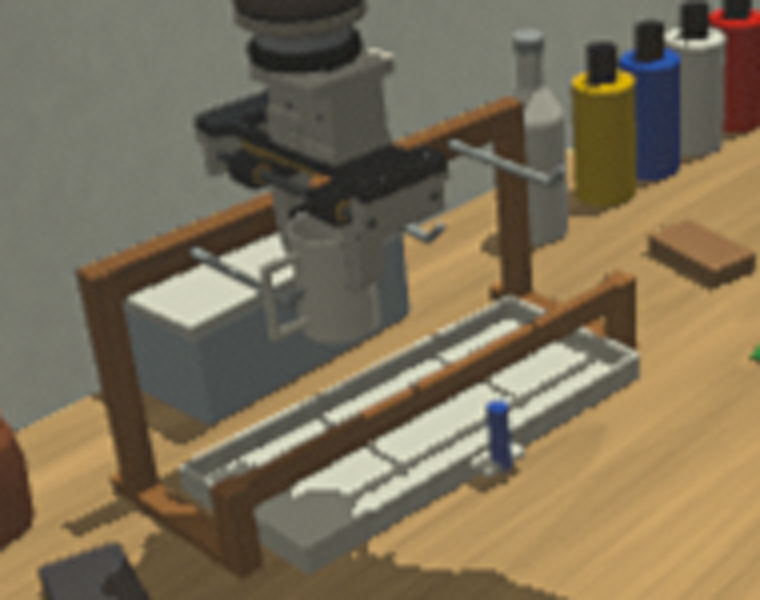

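The hook bar enters the handle opening at (268,288) in the crop with no contact force. Go on to x = 48 and lower.

Call:
{"op": "jog_arm", "data": {"increments": [{"slide": [0,8,0],"roll": 0,"gripper": 0.5},{"slide": [0,16,0],"roll": 0,"gripper": 0.5},{"slide": [0,24,0],"roll": 0,"gripper": 0.5},{"slide": [0,32,0],"roll": 0,"gripper": 0.5},{"slide": [0,32,4],"roll": 0,"gripper": 0.5},{"slide": [0,32,8],"roll": 0,"gripper": 0.5},{"slide": [0,32,12],"roll": 0,"gripper": 0.5},{"slide": [0,32,16],"roll": 0,"gripper": 0.5},{"slide": [0,32,19],"roll": 0,"gripper": 0.5},{"slide": [0,32,20],"roll": 0,"gripper": 0.5}]}}

```text
clock: 25.07
position: [0.6793, 0.1272, 0.1749]
ee_rot: [-2.296, -2.143, 0.002]
force: [-0.8, 0.2, -1.5]
width: 0.621
```

Call:
{"op": "jog_arm", "data": {"increments": [{"slide": [0,0,1],"roll": 0,"gripper": 0.5},{"slide": [0,0,1],"roll": 0,"gripper": 0.5},{"slide": [0,0,2],"roll": 0,"gripper": 0.5},{"slide": [0,0,2],"roll": 0,"gripper": 0.5},{"slide": [0,0,3],"roll": 0,"gripper": 0.5},{"slide": [0,0,3],"roll": 0,"gripper": 0.5},{"slide": [0,0,4],"roll": 0,"gripper": 0.5},{"slide": [0,0,4],"roll": 0,"gripper": 0.5},{"slide": [0,0,4],"roll": 0,"gripper": 0.5},{"slide": [0,0,4],"roll": 0,"gripper": 0.5}]}}

```text
clock: 25.9
position: [0.6798, 0.1273, 0.1717]
ee_rot: [2.297, 2.143, -0.0]
force: [-1.0, -0.5, -2.0]
width: 0.617
```

Call:
{"op": "jog_arm", "data": {"increments": [{"slide": [0,0,1],"roll": 0,"gripper": 0.5},{"slide": [0,0,1],"roll": 0,"gripper": 0.5},{"slide": [0,0,2],"roll": 0,"gripper": 0.5},{"slide": [0,0,2],"roll": 0,"gripper": 0.5},{"slide": [0,0,2],"roll": 0,"gripper": 0.5},{"slide": [0,0,2],"roll": 0,"gripper": 0.5},{"slide": [0,0,2],"roll": 0,"gripper": 0.5},{"slide": [0,0,2],"roll": 0,"gripper": 0.5},{"slide": [0,0,2],"roll": 0,"gripper": 0.5},{"slide": [0,0,2],"roll": 0,"gripper": 0.5}]}}

```text
clock: 26.73
position: [0.6803, 0.1274, 0.1703]
ee_rot: [2.296, 2.143, 0.002]
force: [-0.4, -0.6, 6.3]
width: 0.613
```

The handle's top bar is resting on the hook (+6 N). Release.

Call:
{"op": "jog_arm", "data": {"increments": [{"slide": [0,0,-1],"roll": 0,"gripper": 0.64},{"slide": [0,0,-1],"roll": 0,"gripper": 0.68},{"slide": [0,0,-1],"roll": 0,"gripper": 0.75},{"slide": [0,0,-1],"roll": 0,"gripper": 0.9},{"slide": [0,0,-1],"roll": 0,"gripper": 1},{"slide": [0,0,-1],"roll": 0,"gripper": 1},{"slide": [0,0,-1],"roll": 0,"gripper": 1},{"slide": [0,0,-1],"roll": 0,"gripper": 1},{"slide": [0,0,-1],"roll": 0,"gripper": 1},{"slide": [0,0,-1],"roll": 0,"gripper": 1}]}}

```text
clock: 27.57
position: [0.6798, 0.1273, 0.1707]
ee_rot: [2.297, 2.143, -0.0]
force: [0.4, -0.8, 0.7]
width: 0.998
```

```bash
python3 obj.py k; python3 - <<'E'
from h import *
for n,(u0,u1,v0,v1) in dict(side=(110,300,100,250)).items():
    d=load("k",n); k=4
    cv2.imwrite(f"pics/km_{n}.png",cv2.resize(d["frame"][v0:v1,u0:u1],None,fx=k,fy=k,interpolation=cv2.INTER_CUBIC)[:600])
E
```

```text
lid? [398. 189.] 206 [ 507.6 -444.6] 29.9 0.077
lid? [360. 195.] 142 [ 479.7 -309.1] 26.8 0.077
{'clock': np.float64(27.6667), 'position': array([0.6798, 0.1273, 0.1707]), 'ee_rot': array([ 2.2968,  2.1434, -0.    ]), 'force': array([-0.7139,  0.1002,  0.1562]), 'width': np.float64(1.0015), 'joints': array([ 0.0436,  0.6446, -0.5138,  1.425 ,  0.3284,  1.1575, -0.5852])}
[[ 0.069  0.998  0.   ]
 [ 0.998 -0.069 -0.   ]
 [-0.     0.    -1.   ]]
```

View pics/km_side.png

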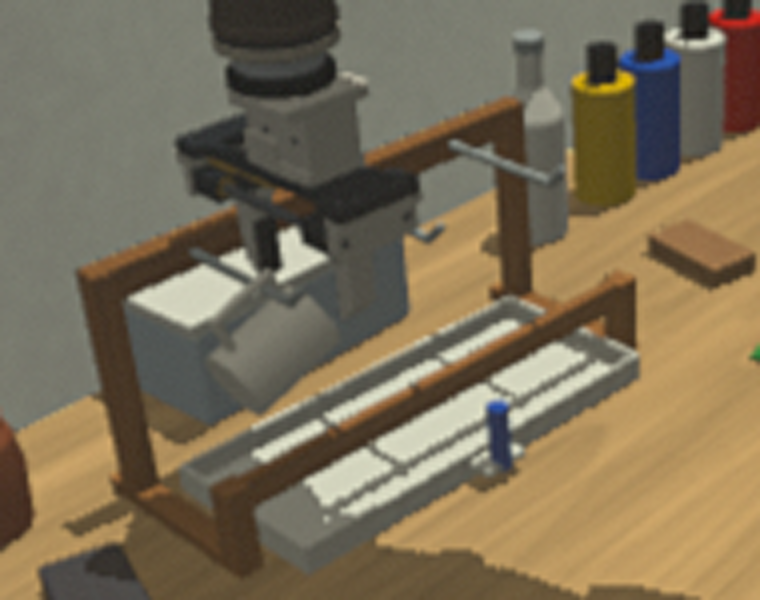

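The white mug hangs tipped on hook 1, around (270,345) in the crop, clear of the fingers. Raise and retreat.

Call:
{"op": "jog_arm", "data": {"increments": [{"slide": [0,0,-10],"roll": 0,"gripper": 1},{"slide": [0,0,-30],"roll": 0,"gripper": 1},{"slide": [0,0,-55],"roll": 0,"gripper": 1},{"slide": [0,0,-80],"roll": 0,"gripper": 1},{"slide": [0,0,-100],"roll": 0,"gripper": 1},{"slide": [0,-30,-105],"roll": 0,"gripper": 1},{"slide": [0,-65,-105],"roll": 0,"gripper": 1},{"slide": [0,-100,-105],"roll": 0,"gripper": 1},{"slide": [0,-140,-105],"roll": 0,"gripper": 1},{"slide": [0,-180,-105],"roll": 0,"gripper": 1}]}}

```text
clock: 28.5
position: [0.4986, 0.1399, 0.2763]
ee_rot: [2.297, 2.143, 0.001]
force: [0.3, 0.4, 0.2]
width: 0.997
```

```bash
python3 obj.py l; python3 - <<'E'
from h import *
from mug import mugs
mugs("l",dict(blue=(.461,.383)))
for n,(u0,u1,v0,v1) in dict(side=(110,300,150,320)).items():
    d=load("l",n); k=3.5
    cv2.imwrite(f"pics/lm_{n}.png",cv2.resize(d["frame"][v0:v1,u0:u1],None,fx=k,fy=k,interpolation=cv2.INTER_CUBIC)[:600])
E
```

```text
lid? [398. 189.] 221 [ 507.1 -443.7] 28.7 0.076
lid? [358. 196.] 213 [ 479.3 -307.9] 28.1 0.077
knob [0.5769 0.0443 0.068 ] [-49.6   0.7]
{'clock': np.float64(28.6), 'position': array([0.494 , 0.1409, 0.2764]), 'ee_rot': array([ 2.2913,  2.1489, -0.0049]), 'force': array([ 0.8052, -0.1255, -0.3298]), 'width': np.float64(0.9967), 'joints': array([ 0.1088,  0.2801, -0.6179,  1.7253,  0.1743,  1.1942, -0.6197])}
[[ 0.064  0.998 -0.002]
 [ 0.998 -0.064 -0.002]
 [-0.002 -0.002 -1.   ]]
blue top rim 62 [0.4612 0.3815] r 0.0273 z 0.0792
   handle 32 [0.446 0.429 0.048] ang 107.5 rmax 0.058
blue side rim 140 [0.4612 0.3832] r 0.0271 z 0.078
   handle 110 [0.445 0.433 0.044] ang 108.2 rmax 0.06
```

View pics/lm_side.png

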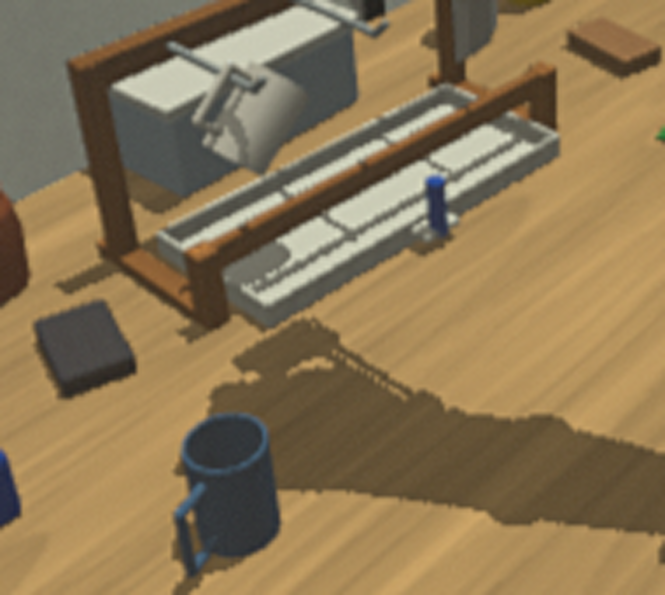

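White hangs clear on hook 1, the tray is still home and the blue mug is unmoved. Go above the blue mug.

Call:
{"op": "jog_arm", "data": {"increments": [{"slide": [30,-7,0],"roll": -0.08,"gripper": 0.85},{"slide": [65,-15,0],"roll": -0.16,"gripper": 0.85},{"slide": [100,-23,0],"roll": -0.24,"gripper": 0.85},{"slide": [135,-31,0],"roll": -0.32,"gripper": 0.85},{"slide": [170,-39,10],"roll": -0.382,"gripper": 0.85},{"slide": [205,-47,30],"roll": -0.382,"gripper": 0.85},{"slide": [232,-54,60],"roll": -0.382,"gripper": 0.85},{"slide": [240,-56,95],"roll": -0.382,"gripper": 0.85},{"slide": [240,-56,130],"roll": -0.382,"gripper": 0.85},{"slide": [240,-56,150],"roll": -0.382,"gripper": 0.85}]}}

```text
clock: 29.43
position: [0.4599, 0.3832, 0.1226]
ee_rot: [-1.845, -2.541, 0.005]
force: [0.0, -1.2, -0.7]
width: 0.855
```

Call:
{"op": "jog_arm", "data": {"increments": [{"slide": [0,0,0],"roll": 0,"gripper": 0.85},{"slide": [0,0,0],"roll": 0,"gripper": 0.85},{"slide": [0,0,0],"roll": 0,"gripper": 0.85},{"slide": [0,0,0],"roll": 0,"gripper": 0.85},{"slide": [0,0,0],"roll": 0,"gripper": 0.85},{"slide": [0,0,0],"roll": 0,"gripper": 0.85},{"slide": [0,0,0],"roll": 0,"gripper": 0.85},{"slide": [0,0,0],"roll": 0,"gripper": 0.85},{"slide": [0,0,0],"roll": 0,"gripper": 0.85},{"slide": [0,0,0],"roll": 0,"gripper": 0.85}]}}

```text
clock: 30.27
position: [0.461, 0.383, 0.1258]
ee_rot: [1.848, 2.54, -0.0]
force: [0.8, 0.2, -0.3]
width: 0.852
```

```bash
python3 obj.py m; python3 - <<'E'
from h import *
for n,(u0,u1,v0,v1) in dict(side=(110,300,150,320)).items():
    d=load("m",n); k=3.5
    cv2.imwrite(f"pics/mm_{n}.png",cv2.resize(d["frame"][v0:v1,u0:u1],None,fx=k,fy=k,interpolation=cv2.INTER_CUBIC)[:600])
E
```

```text
lid? [398. 189.] 219 [ 506.2 -445.6] 28.9 0.077
lid? [358. 196.] 208 [ 479.2 -307.6] 28.0 0.077
knob [0.5756 0.0446 0.068 ] [-50.9   0.9]
{'clock': np.float64(30.3667), 'position': array([0.461 , 0.383 , 0.1257]), 'ee_rot': array([-1.8481e+00, -2.5405e+00,  1.0000e-04]), 'force': array([ 0.1166,  0.171 , -1.2021]), 'width': np.float64(0.8534), 'joints': array([-0.333 ,  0.5854, -0.6644,  1.7142,  0.4201,  0.9888, -0.8391])}
[[-0.308  0.951 -0.   ]
 [ 0.951  0.308 -0.   ]
 [-0.    -0.    -1.   ]]
```

View pics/mm_side.png

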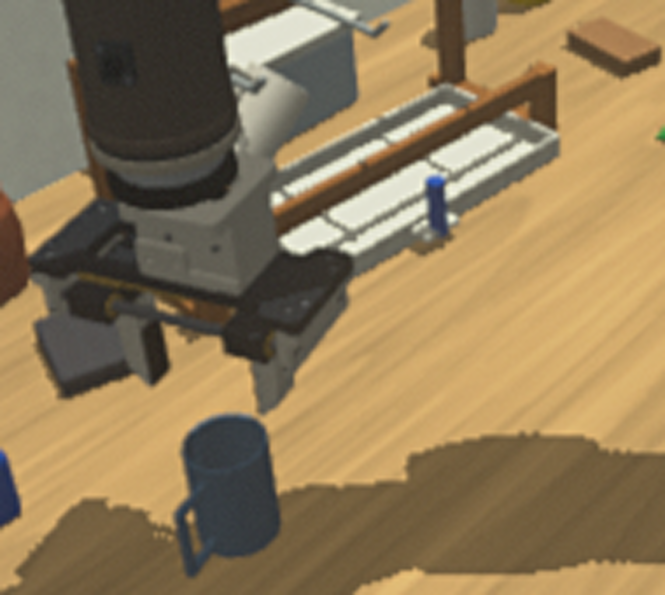

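The gripper is centred over the blue mug. Descend 86 mm and grip.

Call:
{"op": "jog_arm", "data": {"increments": [{"slide": [0,0,14],"roll": 0,"gripper": 0.85},{"slide": [0,0,30],"roll": 0,"gripper": 0.85},{"slide": [0,0,46],"roll": 0,"gripper": 0.85},{"slide": [0,0,62],"roll": 0,"gripper": 0.85},{"slide": [0,0,76],"roll": 0,"gripper": 0.85},{"slide": [0,0,86],"roll": 0,"gripper": 0.85},{"slide": [0,0,86],"roll": 0,"gripper": 0.85},{"slide": [0,0,86],"roll": 0,"gripper": 0.5},{"slide": [0,0,86],"roll": 0,"gripper": 0.5},{"slide": [0,0,86],"roll": 0,"gripper": 0.5}], "newtons": 20}}

```text
clock: 31.2
position: [0.4614, 0.3836, 0.0407]
ee_rot: [1.848, 2.54, 0.002]
force: [-1.1, -0.0, -0.1]
width: 0.682
```

Call:
{"op": "jog_arm", "data": {"increments": [{"slide": [0,0,0],"roll": 0,"gripper": 0.5},{"slide": [0,0,0],"roll": 0,"gripper": 0.5},{"slide": [0,0,0],"roll": 0,"gripper": 0.5},{"slide": [0,0,-10],"roll": 0,"gripper": 0.5},{"slide": [0,0,-25],"roll": 0,"gripper": 0.5},{"slide": [0,0,-50],"roll": 0,"gripper": 0.5},{"slide": [0,0,-75],"roll": 0,"gripper": 0.5},{"slide": [0,0,-100],"roll": 0,"gripper": 0.5},{"slide": [0,0,-130],"roll": 0,"gripper": 0.5},{"slide": [0,0,-158],"roll": 0,"gripper": 0.5}]}}

```text
clock: 32.03
position: [0.4605, 0.3827, 0.1996]
ee_rot: [-1.848, -2.541, 0.001]
force: [0.1, 0.6, -1.0]
width: 0.618
```

Call:
{"op": "jog_arm", "data": {"increments": [{"slide": [-20,-4,0],"roll": 0.06,"gripper": 0.5},{"slide": [-50,-9,0],"roll": 0.13,"gripper": 0.5},{"slide": [-84,-15,0],"roll": 0.2,"gripper": 0.5},{"slide": [-118,-21,0],"roll": 0.27,"gripper": 0.5},{"slide": [-152,-27,0],"roll": 0.34,"gripper": 0.5},{"slide": [-186,-33,0],"roll": 0.383,"gripper": 0.5},{"slide": [-220,-39,0],"roll": 0.383,"gripper": 0.5},{"slide": [-254,-45,0],"roll": 0.383,"gripper": 0.5},{"slide": [-280,-50,0],"roll": 0.383,"gripper": 0.5},{"slide": [-300,-54,0],"roll": 0.383,"gripper": 0.5}]}}

```text
clock: 32.87
position: [0.5018, 0.0778, 0.1981]
ee_rot: [2.3, 2.139, -0.001]
force: [-0.2, 0.1, -1.3]
width: 0.613
```

```bash
python3 - <<'E'
from h import *
s=st(); print((inv(s["position"])*1000).round(1))
E
```

```text
{'clock': np.float64(32.8667), 'position': array([0.5018, 0.0778, 0.1981]), 'ee_rot': array([ 2.2999e+00,  2.1390e+00, -1.5000e-03]), 'force': array([-0.2036,  0.0657, -1.2891]), 'width': np.float64(0.6129), 'joints': array([ 0.2048,  0.3386, -0.5921,  1.8556,  0.2214,  1.0135, -0.5517])}
[[ 0.072  0.997 -0.   ]
 [ 0.997 -0.072 -0.001]
 [-0.001 -0.    -1.   ]]
[-126.9   28.9]
```

Call:
{"op": "jog_arm", "data": {"increments": [{"slide": [-25,5,0],"roll": 0,"gripper": 0.5},{"slide": [-55,11,0],"roll": 0,"gripper": 0.5},{"slide": [-85,17,0],"roll": 0,"gripper": 0.5},{"slide": [-115,23,0],"roll": 0,"gripper": 0.5},{"slide": [-145,30,0],"roll": 0,"gripper": 0.5},{"slide": [-170,36,0],"roll": 0,"gripper": 0.5},{"slide": [-190,40,0],"roll": 0,"gripper": 0.5},{"slide": [-200,42,0],"roll": 0,"gripper": 0.5},{"slide": [-202,42,0],"roll": 0,"gripper": 0.5},{"slide": [-202,42,0],"roll": 0,"gripper": 0.5}]}}

```text
clock: 33.7
position: [0.5294, -0.1231, 0.1979]
ee_rot: [-2.298, -2.141, -0.0]
force: [0.3, -0.1, -1.5]
width: 0.615
```

```bash
python3 obj.py n; python3 - <<'E'
from h import *
s=arm.observe(); tx=inv(s["position"])*1000; print(tx.round(1))
for cam in ("side","top"):
    d=load("n",cam); W=cloud(d)
    E=(W[...,:2]-O)@np.stack([RX,RY],1)*1000; z=W[...,2]*1000
    m=(abs(E[...,0]-tx[0])<25)&(E[...,1]>tx[1]+31)&(E[...,1]<tx[1]+70)&(z>140)&(z<250)
    q=np.c_[E[m],z[m]]; up=q[q[:,1]>tx[1]+49]; print(cam,len(q),np.percentile(q,[2,50,98],axis=0).round(1).tolist() if len(q) else '',"upright",up.mean(0).round(1) if len(up) else '')
d=load("n","side"); u0,u1,v0,v1=140,330,80,250
cv2.imwrite(f"pics/nm.png",cv2.resize(d["frame"][v0:v1,u0:u1],None,fx=3.5,fy=3.5,interpolation=cv2.INTER_CUBIC)[:600])
E
```

```text
lid? [398. 189.] 220 [ 507.1 -445.6] 28.8 0.076
knob [0.5769 0.0477 0.068 ] [-49.9   4.1]
{'clock': np.float64(33.8), 'position': array([ 0.5296, -0.1215,  0.1979]), 'ee_rot': array([-2.2951e+00, -2.1444e+00, -1.0000e-03]), 'force': array([ 0.4568,  0.5713, -2.0911]), 'width': np.float64(0.6149), 'joints': array([ 0.518 ,  0.3834, -0.5188,  1.7787,  0.2163,  1.0364, -0.1483])}
[[ 0.068  0.998  0.   ]
 [ 0.998 -0.068  0.001]
 [ 0.001 -0.    -1.   ]]
[ -85.3 -168. ]
side 80 [[-89.8, -135.1, 170.7], [-86.1, -113.1, 199.4], [-81.6, -106.6, 227.8]] upright [ -85.8 -111.8  199.2]
top 51 [[-89.1, -136.4, 170.9], [-86.3, -121.8, 215.2], [-80.9, -110.6, 227.9]] upright [ -86.1 -114.1  205.3]
```

View pics/nm.png

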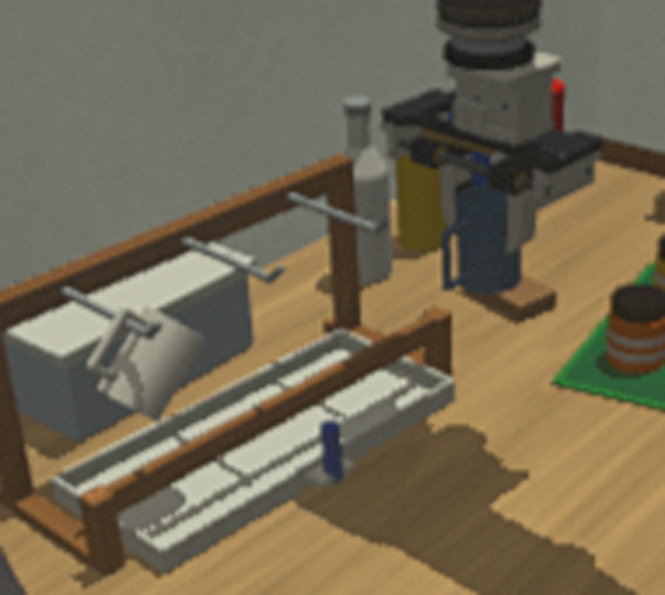

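The blue loop is at about y = -129, z ≈ 198, which matches hook 3. Thread.

Call:
{"op": "jog_arm", "data": {"increments": [{"slide": [0,10,1],"roll": 0,"gripper": 0.5},{"slide": [0,25,1],"roll": 0,"gripper": 0.5},{"slide": [0,40,1],"roll": 0,"gripper": 0.5},{"slide": [0,52,1],"roll": 0,"gripper": 0.5},{"slide": [0,62,1],"roll": 0,"gripper": 0.5},{"slide": [0,70,1],"roll": 0,"gripper": 0.5},{"slide": [0,78,1],"roll": 0,"gripper": 0.5},{"slide": [0,86,1],"roll": 0,"gripper": 0.5},{"slide": [0,94,1],"roll": 0,"gripper": 0.5},{"slide": [0,100,1],"roll": 0,"gripper": 0.5}]}}

```text
clock: 34.63
position: [0.6303, -0.1305, 0.1967]
ee_rot: [2.298, 2.142, 0.0]
force: [0.2, 0.8, -1.8]
width: 0.616
```

```bash
python3 obj.py o; python3 - <<'E'
from h import *
s=arm.observe(); print((inv(s["position"])*1000).round(1))
d=load("o","side"); u0,u1,v0,v1=170,300,90,200
cv2.imwrite(f"pics/om.png",cv2.resize(d["frame"][v0:v1,u0:u1],None,fx=5,fy=5,interpolation=cv2.INTER_CUBIC)[:600])
E
```

```text
knob [0.5769 0.046  0.068 ] [-49.8   2.4]
{'clock': np.float64(34.7333), 'position': array([ 0.6303, -0.1305,  0.1966]), 'ee_rot': array([2.2979e+00, 2.1422e+00, 6.0000e-04]), 'force': array([ 1.1943,  0.3829, -0.8276]), 'width': np.float64(0.6194), 'joints': array([ 0.4341,  0.5388, -0.4818,  1.5311,  0.265 ,  1.1367, -0.1714])}
[[ 0.07   0.998  0.   ]
 [ 0.998 -0.07   0.   ]
 [ 0.     0.    -1.   ]]
[  15.8 -169.9]
```

View pics/om.png

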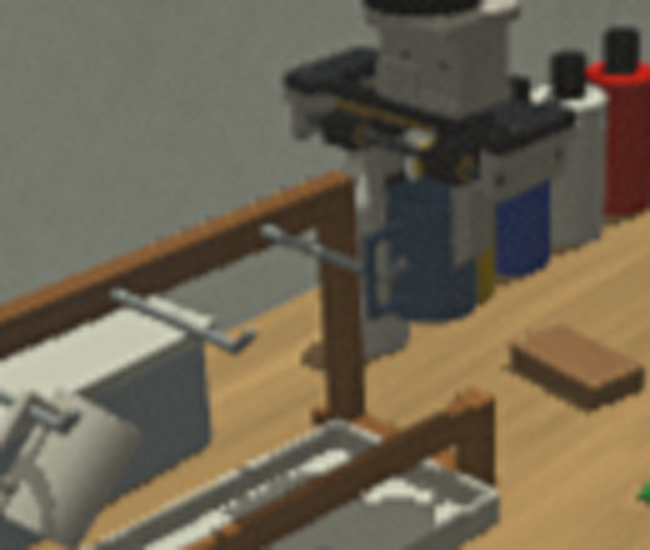

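The bar runs behind the handle's upright bar and its tip shows inside the opening at (395,265). It is threaded with no contact force. Continue and lower.

Call:
{"op": "jog_arm", "data": {"increments": [{"slide": [0,8,0],"roll": 0,"gripper": 0.5},{"slide": [0,16,0],"roll": 0,"gripper": 0.5},{"slide": [0,24,0],"roll": 0,"gripper": 0.5},{"slide": [0,32,0],"roll": 0,"gripper": 0.5},{"slide": [0,32,4],"roll": 0,"gripper": 0.5},{"slide": [0,32,8],"roll": 0,"gripper": 0.5},{"slide": [0,32,12],"roll": 0,"gripper": 0.5},{"slide": [0,32,16],"roll": 0,"gripper": 0.5},{"slide": [0,32,20],"roll": 0,"gripper": 0.5},{"slide": [0,32,21],"roll": 0,"gripper": 0.5}]}}

```text
clock: 35.57
position: [0.6607, -0.1328, 0.1748]
ee_rot: [-2.297, -2.142, 0.001]
force: [-0.1, 0.4, -1.7]
width: 0.617
```

Call:
{"op": "jog_arm", "data": {"increments": [{"slide": [0,0,1],"roll": 0,"gripper": 0.5},{"slide": [0,0,1],"roll": 0,"gripper": 0.5},{"slide": [0,0,2],"roll": 0,"gripper": 0.5},{"slide": [0,0,2],"roll": 0,"gripper": 0.5},{"slide": [0,0,3],"roll": 0,"gripper": 0.5},{"slide": [0,0,3],"roll": 0,"gripper": 0.5},{"slide": [0,0,4],"roll": 0,"gripper": 0.5},{"slide": [0,0,4],"roll": 0,"gripper": 0.5},{"slide": [0,0,4],"roll": 0,"gripper": 0.5},{"slide": [0,0,4],"roll": 0,"gripper": 0.5}]}}

```text
clock: 36.4
position: [0.6615, -0.1327, 0.1721]
ee_rot: [2.298, 2.142, 0.0]
force: [-1.2, 0.2, 3.4]
width: 0.618
```

The handle is in contact (force changed by +5 N). Release.

Call:
{"op": "jog_arm", "data": {"increments": [{"slide": [0,0,0],"roll": 0,"gripper": 0.64},{"slide": [0,0,0],"roll": 0,"gripper": 0.68},{"slide": [0,0,0],"roll": 0,"gripper": 0.75},{"slide": [0,0,0],"roll": 0,"gripper": 0.9},{"slide": [0,0,0],"roll": 0,"gripper": 1},{"slide": [0,0,0],"roll": 0,"gripper": 1},{"slide": [0,0,0],"roll": 0,"gripper": 1},{"slide": [0,0,0],"roll": 0,"gripper": 1},{"slide": [0,0,0],"roll": 0,"gripper": 1},{"slide": [0,0,0],"roll": 0,"gripper": 1}]}}

```text
clock: 37.23
position: [0.6614, -0.1327, 0.1717]
ee_rot: [2.298, 2.142, -0.0]
force: [0.1, -0.2, 0.3]
width: 0.998
```

```bash
python3 obj.py p; python3 - <<'E'
from h import *
d=load("p","side"); u0,u1,v0,v1=170,300,90,200
cv2.imwrite(f"pics/pm.png",cv2.resize(d["frame"][v0:v1,u0:u1],None,fx=5,fy=5,interpolation=cv2.INTER_CUBIC)[:600])
E
```

```text
knob [0.5763 0.0446 0.068 ] [-50.3   1. ]
{'clock': np.float64(37.3333), 'position': array([ 0.6614, -0.1328,  0.1717]), 'ee_rot': array([ 2.2979e+00,  2.1422e+00, -1.0000e-04]), 'force': array([ 0.1958, -0.774 , -0.3055]), 'width': np.float64(0.9955), 'joints': array([ 0.4067,  0.6071, -0.4659,  1.4758,  0.2878,  1.1269, -0.1815])}
[[ 0.07   0.998  0.   ]
 [ 0.998 -0.07  -0.   ]
 [-0.     0.    -1.   ]]
```

View pics/pm.png

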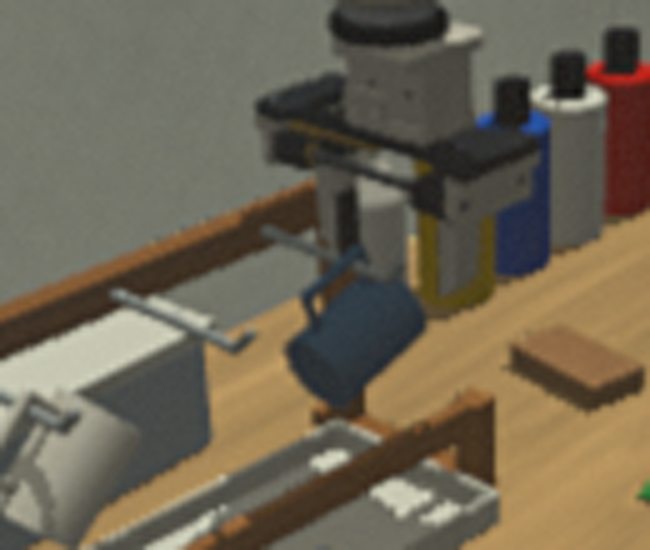

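Blue hangs tipped on hook 3, around (355,335) in the crop. Raise, retreat and settle.

Call:
{"op": "jog_arm", "data": {"increments": [{"slide": [0,0,-10],"roll": 0,"gripper": 1},{"slide": [0,0,-30],"roll": 0,"gripper": 1},{"slide": [0,0,-55],"roll": 0,"gripper": 1},{"slide": [0,0,-80],"roll": 0,"gripper": 1},{"slide": [0,0,-100],"roll": 0,"gripper": 1},{"slide": [0,-30,-105],"roll": 0,"gripper": 1},{"slide": [0,-65,-105],"roll": 0,"gripper": 1},{"slide": [0,-100,-105],"roll": 0,"gripper": 1},{"slide": [0,-140,-105],"roll": 0,"gripper": 1},{"slide": [0,-180,-105],"roll": 0,"gripper": 1}]}}

```text
clock: 38.17
position: [0.4803, -0.1198, 0.2772]
ee_rot: [2.297, 2.142, 0.0]
force: [0.0, -0.8, 0.8]
width: 1.002
```

Call:
{"op": "jog_arm", "data": {"increments": [{"slide": [0,-30,0],"roll": 0,"gripper": 1},{"slide": [0,-60,0],"roll": 0,"gripper": 1},{"slide": [0,-90,0],"roll": 0,"gripper": 1},{"slide": [0,-100,0],"roll": 0,"gripper": 1},{"slide": [0,-100,0],"roll": 0,"gripper": 1},{"slide": [0,-100,0],"roll": 0,"gripper": 1},{"slide": [0,-100,0],"roll": 0,"gripper": 1},{"slide": [0,-100,0],"roll": 0,"gripper": 1},{"slide": [0,-100,0],"roll": 0,"gripper": 1},{"slide": [0,-100,0],"roll": 0,"gripper": 1}]}}

```text
clock: 39.0
position: [0.3827, -0.113, 0.2765]
ee_rot: [-2.297, -2.142, -0.0]
force: [0.2, -0.1, -0.6]
width: 1.001
```

```bash
python3 obj.py q; python3 - <<'E'
from h import *
d=load("q","side"); u0,u1,v0,v1=110,370,90,270
cv2.imwrite(f"pics/qm.png",cv2.resize(d["frame"][v0:v1,u0:u1],None,fx=3,fy=3,interpolation=cv2.INTER_CUBIC)[:600])
d=load("q","top"); u0,u1,v0,v1=80,430,80,260
cv2.imwrite(f"pics/qt.png",cv2.resize(d["frame"][v0:v1,u0:u1],None,fx=2.2,fy=2.2,interpolation=cv2.INTER_CUBIC)[:600])
a=load("a","top")["frame"].astype(int); b=d["frame"].astype(int); df=(abs(a-b).max(2)>45)
for nm,(u,v) in dict(tub=(122,144),tape=(146,244),eraser=(345,241),past=(378,248),tin=(173,136),char=(361,148)).items(): print(nm,df[v-16:v+16,u-16:u+16].sum())
E
```

```text
lid? [398. 189.] 225 [ 507.6 -446.2] 29.3 0.077
knob [0.5756 0.0446 0.068 ] [-50.9   0.9]
{'clock': np.float64(39.1), 'position': array([ 0.3824, -0.113 ,  0.2765]), 'ee_rot': array([-2.2971e+00, -2.1422e+00, -1.0000e-04]), 'force': array([ 0.9171, -0.3617,  0.7737]), 'width': np.float64(0.9989), 'joints': array([ 0.6799,  0.0544, -0.5404,  1.9625,  0.0304,  1.133 ,  0.0574])}
[[ 0.07   0.998 -0.   ]
 [ 0.998 -0.07   0.   ]
 [ 0.    -0.    -1.   ]]
tub 0
tape 0
eraser 784
past 585
tin 0
char 0
```

View pics/qm.png

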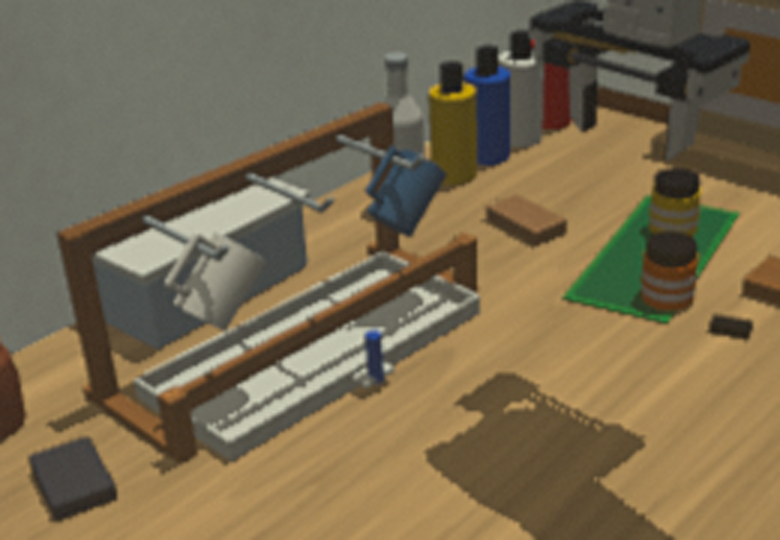

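View pics/qt.png

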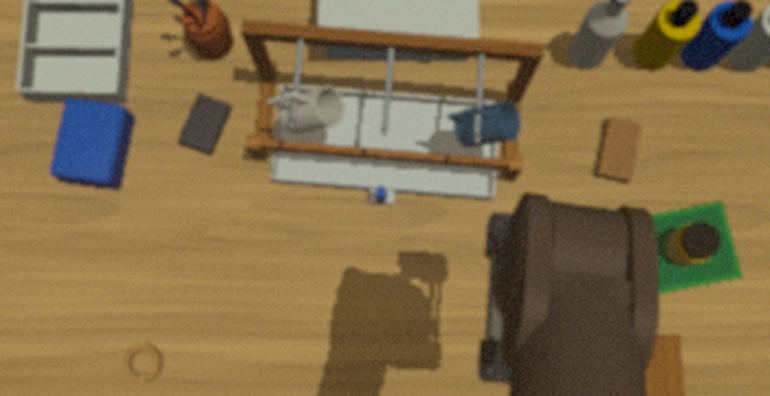

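Both mugs hang and the tray is home. However, the orange jar appears at about (333,180) in the side view, where it was at (322,174) before, so it may have been knocked. I clear the arm and measure.

Call:
{"op": "jog_arm", "data": {"increments": [{"slide": [30,0,0],"roll": 0,"gripper": 1},{"slide": [60,0,0],"roll": 0,"gripper": 1},{"slide": [90,0,0],"roll": 0,"gripper": 1},{"slide": [120,0,0],"roll": 0,"gripper": 1},{"slide": [150,0,0],"roll": 0,"gripper": 1},{"slide": [170,0,0],"roll": 0,"gripper": 1},{"slide": [180,0,0],"roll": 0,"gripper": 1},{"slide": [180,0,0],"roll": 0,"gripper": 1},{"slide": [180,0,0],"roll": 0,"gripper": 1},{"slide": [180,0,0],"roll": 0,"gripper": 1}]}}

```text
clock: 39.93
position: [0.3947, 0.0654, 0.2765]
ee_rot: [-2.299, -2.141, 0.001]
force: [0.1, 1.0, 0.1]
width: 1.0
```

```bash
python3 obj.py r; python3 - <<'E'
from h import *
d=load("r","top"); u0,u1,v0,v1=80,430,80,270
cv2.imwrite(f"pics/rt.png",cv2.resize(d["frame"][v0:v1,u0:u1],None,fx=2.2,fy=2.2,interpolation=cv2.INTER_CUBIC)[:600])
a=load("a","top")["frame"].astype(int); b=d["frame"].astype(int); df=(abs(a-b).max(2)>45)
for nm,(u,v) in dict(tub=(122,144),tape=(146,244),eraser=(345,241),past=(378,248),tin=(173,136),char=(361,148)).items(): print(nm,df[v-16:v+16,u-16:u+16].sum())
mx=np.array([-.207,.978]); my=np.array([.978,.207])
for c in [(.4797,-.3087),(.507,-.445)]:
    e=np.array(c)-[.493,-.379]; print(e@mx,e@my)
E
```

```text
lid? [398. 189.] 225 [ 507.4 -446.6] 29.5 0.077
lid? [353. 212.] 212 [ 425.9 -290.4] 27.7 0.077
{'clock': np.float64(40.0333), 'position': array([0.3947, 0.0653, 0.2766]), 'ee_rot': array([ 2.2998e+00,  2.1401e+00, -8.0000e-04]), 'force': array([-0.7758,  0.3242,  0.2976]), 'width': np.float64(0.9977), 'joints': array([ 0.4192,  0.0778, -0.7445,  1.9489,  0.0585,  1.1365, -0.4203])}
[[ 0.072  0.997 -0.   ]
 [ 0.997 -0.072 -0.   ]
 [-0.    -0.    -1.   ]]
tub 0
tape 0
eraser 129
past 739
tin 0
char 0
0.07150650000000003 0.0015447000000000273
-0.067446 3.00000000000115e-05
```

View pics/rt.png

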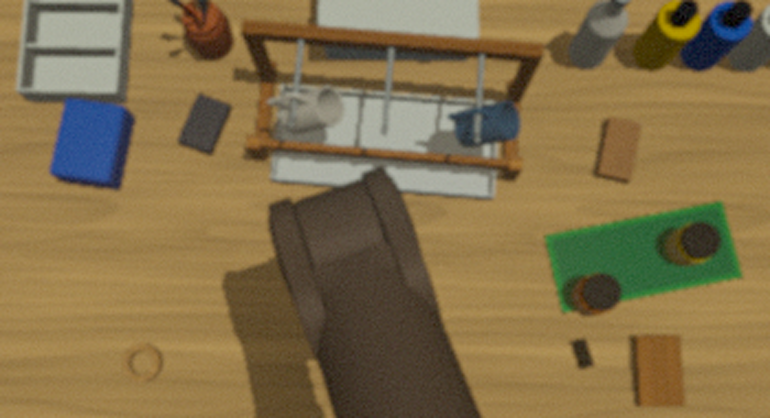

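The orange jar was knocked while the robot was elsewhere. It still stands upright, but at (0.4255, -0.290) it overhangs the mat's near edge by about 14 mm. I will put it back.

Call:
{"op": "jog_arm", "data": {"increments": [{"slide": [-30,5,0],"roll": 0,"gripper": 0.9},{"slide": [-68,11,0],"roll": 0,"gripper": 0.9},{"slide": [-106,17,0],"roll": 0,"gripper": 0.9},{"slide": [-144,23,0],"roll": 0,"gripper": 0.9},{"slide": [-182,29,10],"roll": 0,"gripper": 0.9},{"slide": [-220,35,20],"roll": 0,"gripper": 0.9},{"slide": [-258,41,40],"roll": 0,"gripper": 0.9},{"slide": [-296,47,60],"roll": 0,"gripper": 0.9},{"slide": [-330,52,80],"roll": 0,"gripper": 0.9},{"slide": [-353,56,100],"roll": 0,"gripper": 0.9}], "newtons": 25}}

```text
clock: 40.87
position: [0.4245, -0.2946, 0.1757]
ee_rot: [2.302, 2.136, -0.002]
force: [0.6, -0.5, -0.1]
width: 0.9
```

Call:
{"op": "jog_arm", "data": {"increments": [{"slide": [0,0,20],"roll": 0,"gripper": 0.9},{"slide": [0,0,45],"roll": 0,"gripper": 0.9},{"slide": [0,0,62],"roll": 0,"gripper": 0.9},{"slide": [0,0,65],"roll": 0,"gripper": 0.9},{"slide": [0,0,65],"roll": 0,"gripper": 0.9},{"slide": [0,0,65],"roll": 0,"gripper": 0.9},{"slide": [0,0,65],"roll": 0,"gripper": 0.9},{"slide": [0,0,65],"roll": 0,"gripper": 0.9},{"slide": [0,0,65],"roll": 0,"gripper": 0.9},{"slide": [0,0,65],"roll": 0,"gripper": 0.9}]}}

```text
clock: 41.7
position: [0.4261, -0.2898, 0.1124]
ee_rot: [2.297, 2.141, 0.0]
force: [-1.2, 0.4, -0.7]
width: 0.899
```

```bash
python3 obj.py s; python3 - <<'E'
from h import *
d=load("s","side"); u0,u1,v0,v1=250,410,110,230
cv2.imwrite(f"pics/sm.png",cv2.resize(d["frame"][v0:v1,u0:u1],None,fx=4,fy=4,interpolation=cv2.INTER_CUBIC)[:600])
E
```

```text
lid? [470. 202.] 77 [ 464.1 -680.5] 37.5 0.078
lid? [349. 212.] 100 [ 426.  -281.3] 24.6 0.077
knob [0.5756 0.0446 0.068 ] [-50.9   0.9]
{'clock': np.float64(41.8), 'position': array([ 0.426 , -0.2897,  0.1121]), 'ee_rot': array([2.2974e+00, 2.1418e+00, 1.0000e-04]), 'force': array([-0.554 ,  0.2069, -0.5365]), 'width': np.float64(0.9042), 'joints': array([ 0.8038,  0.4265, -0.4075,  1.9482,  0.2285,  0.8106,  0.2005])}
[[ 0.07   0.998  0.001]
 [ 0.998 -0.07  -0.   ]
 [-0.     0.001 -1.   ]]
```

View pics/sm.png

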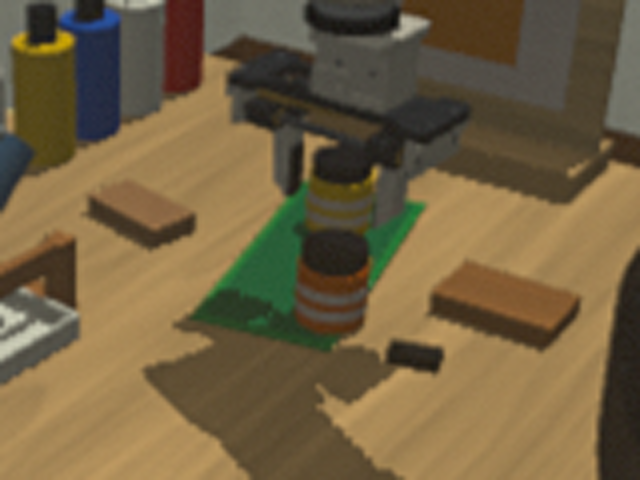

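Call:
{"op": "jog_arm", "data": {"increments": [{"slide": [0,0,15],"roll": 0,"gripper": 0.9},{"slide": [0,0,32],"roll": 0,"gripper": 0.9},{"slide": [0,0,50],"roll": 0,"gripper": 0.9},{"slide": [0,0,68],"roll": 0,"gripper": 0.9},{"slide": [0,0,81],"roll": 0,"gripper": 0.9},{"slide": [0,0,81],"roll": 0,"gripper": 0.9},{"slide": [0,0,81],"roll": 0,"gripper": 0.5},{"slide": [0,0,81],"roll": 0,"gripper": 0.5},{"slide": [0,0,81],"roll": 0,"gripper": 0.5},{"slide": [0,0,81],"roll": 0,"gripper": 0.5}]}}

```text
clock: 42.63
position: [0.4263, -0.29, 0.0317]
ee_rot: [2.297, 2.141, 0.0]
force: [0.1, -0.4, 1.8]
width: 0.668
```

Call:
{"op": "jog_arm", "data": {"increments": [{"slide": [0,0,0],"roll": 0,"gripper": 0.5},{"slide": [0,0,0],"roll": 0,"gripper": 0.5},{"slide": [0,0,-8],"roll": 0,"gripper": 0.5},{"slide": [0,0,-20],"roll": 0,"gripper": 0.5},{"slide": [0,0,-30],"roll": 0,"gripper": 0.5},{"slide": [-6,14,-30],"roll": 0,"gripper": 0.5},{"slide": [-12,28,-30],"roll": 0,"gripper": 0.5},{"slide": [-18,43,-30],"roll": 0,"gripper": 0.5},{"slide": [-18,55,-30],"roll": 0,"gripper": 0.5},{"slide": [-18,55,-30],"roll": 0,"gripper": 0.5}]}}

```text
clock: 43.47
position: [0.4822, -0.3117, 0.0616]
ee_rot: [2.296, 2.141, 0.003]
force: [0.3, -0.1, -1.7]
width: 0.674
```

Call:
{"op": "jog_arm", "data": {"increments": [{"slide": [0,0,6],"roll": 0,"gripper": 0.5},{"slide": [0,0,13],"roll": 0,"gripper": 0.5},{"slide": [0,0,20],"roll": 0,"gripper": 0.5},{"slide": [0,0,26],"roll": 0,"gripper": 0.5},{"slide": [0,0,29],"roll": 0,"gripper": 0.5},{"slide": [0,0,30],"roll": 0,"gripper": 0.5},{"slide": [0,0,30],"roll": 0,"gripper": 0.7},{"slide": [0,0,30],"roll": 0,"gripper": 0.8},{"slide": [0,0,30],"roll": 0,"gripper": 0.9},{"slide": [0,0,30],"roll": 0,"gripper": 0.9}]}}

```text
clock: 44.3
position: [0.4794, -0.3114, 0.0306]
ee_rot: [2.298, 2.142, 0.0]
force: [-0.9, 0.2, 0.7]
width: 0.863
```

Call:
{"op": "jog_arm", "data": {"increments": [{"slide": [0,0,-3],"roll": 0,"gripper": 0.9},{"slide": [0,0,-15],"roll": 0,"gripper": 0.9},{"slide": [0,0,-35],"roll": 0,"gripper": 0.9},{"slide": [0,0,-65],"roll": 0,"gripper": 0.9},{"slide": [0,0,-100],"roll": 0,"gripper": 0.9},{"slide": [0,0,-140],"roll": 0,"gripper": 0.9},{"slide": [20,-20,-180],"roll": 0,"gripper": 0.9},{"slide": [55,-40,-210],"roll": 0,"gripper": 0.9},{"slide": [90,-60,-220],"roll": 0,"gripper": 0.9},{"slide": [125,-80,-220],"roll": 0,"gripper": 0.9}]}}

```text
clock: 45.13
position: [0.4145, -0.1915, 0.2533]
ee_rot: [2.295, 2.137, 0.003]
force: [0.6, 1.4, 0.4]
width: 0.899
```

Call:
{"op": "jog_arm", "data": {"increments": [{"slide": [35,-5,0],"roll": 0,"gripper": 0.9},{"slide": [70,-10,0],"roll": 0,"gripper": 0.9},{"slide": [105,-15,0],"roll": 0,"gripper": 0.9},{"slide": [140,-20,0],"roll": 0,"gripper": 0.9},{"slide": [175,-20,0],"roll": 0,"gripper": 0.9},{"slide": [210,-20,0],"roll": 0,"gripper": 0.9},{"slide": [230,-20,0],"roll": 0,"gripper": 0.9},{"slide": [240,-20,0],"roll": 0,"gripper": 0.9},{"slide": [240,-20,0],"roll": 0,"gripper": 0.9},{"slide": [240,-20,0],"roll": 0,"gripper": 0.9}]}}

```text
clock: 45.97
position: [0.4104, 0.0488, 0.2501]
ee_rot: [2.296, 2.143, 0.0]
force: [-0.0, -0.3, 0.0]
width: 0.9
```

```bash
python3 obj.py t; python3 - <<'E'
from h import *
d=load("t","top"); u0,u1,v0,v1=80,430,80,270
cv2.imwrite(f"pics/tt.png",cv2.resize(d["frame"][v0:v1,u0:u1],None,fx=2.2,fy=2.2,interpolation=cv2.INTER_CUBIC)[:600])
d=load("t","side")
cv2.imwrite(f"pics/ts.png",cv2.resize(d["frame"][90:280,110:400],None,fx=2.7,fy=2.7,interpolation=cv2.INTER_CUBIC)[:600])
for cam,w in (("side",dict(eraser=(353,198),past=(376,185),char=(286,163),tin=(134,250),tape=(212,337),tub=(84,285))),("top",dict(eraser=(345,241),past=(378,248)))):
    a=load("a",cam)["frame"].astype(int); b=load("t",cam)["frame"].astype(int); df=(abs(a-b).max(2)>60)
    for nm,(u,v) in w.items(): print(cam,nm,df[v-9:v+9,u-9:u+9].sum())
E
```

```text
lid? [398. 189.] 221 [ 507.4 -445.8] 29.0 0.076
lid? [359. 197.] 222 [ 477.1 -312. ] 28.3 0.077
{'clock': np.float64(46.0667), 'position': array([0.4104, 0.0476, 0.2498]), 'ee_rot': array([ 2.2988e+00,  2.1404e+00, -7.0000e-04]), 'force': array([ 0.6953, -0.5636,  0.7617]), 'width': np.float64(0.9026), 'joints': array([ 0.4064,  0.1279, -0.7059,  1.9712,  0.095 ,  1.0749, -0.412 ])}
[[ 0.071  0.997  0.   ]
 [ 0.997 -0.071 -0.001]
 [-0.001  0.    -1.   ]]
side eraser 0
side past 52
side char 63
side tin 0
side tape 0
side tub 0
top eraser 0
top past 194
```

View pics/tt.png

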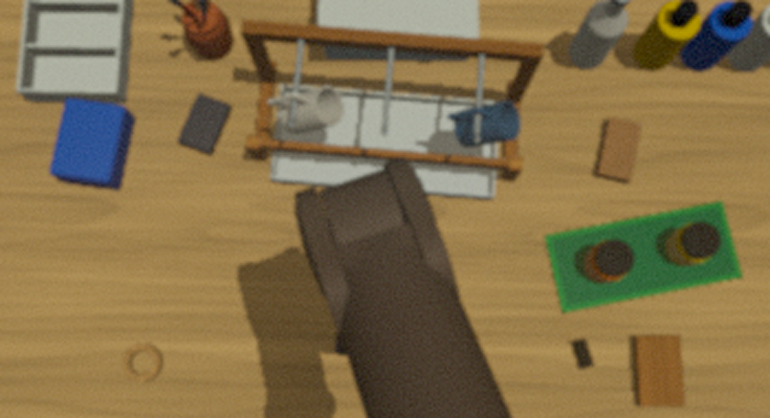

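View pics/ts.png

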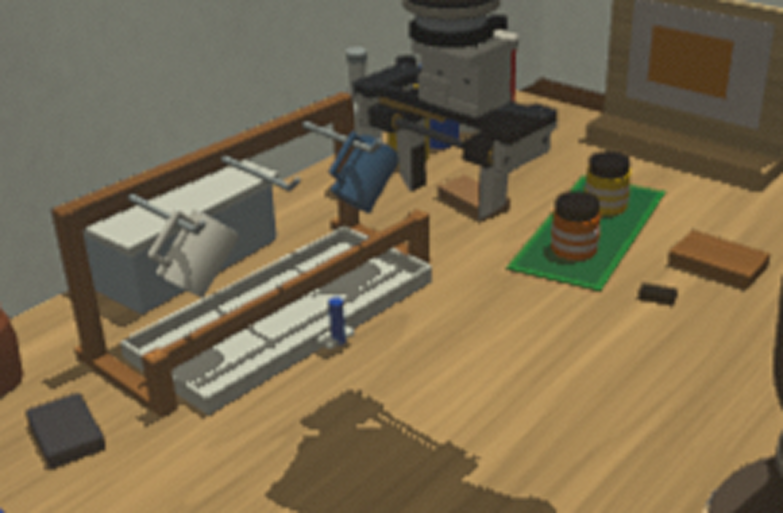

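The final view shows both jars well inside the mat, both mugs on separate hooks, the tray home, the bystanders in place and the arm clear. The small differences at the pastel and charcoal boxes come from the arm's shadow and occlusion. Hand in.

```bash
python3 -c "
from cell import arm
print(arm.sign_off())"
```

```text
the job is handed in; nothing more can be done
None
```

The job is done and handed in at about 46 s. Both paint jars are on the mat, the tray is fully home, and both mugs are hanging, one to a hook. Only the yellow and orange jars and the white and blue mugs were present in this run.

- **Jars:** I lifted both out of the tray onto the green mat first. Later the orange jar was knocked towards the mat's near edge while the arm was at the rack. My last look before hand-in caught it overhanging by about 14 mm, so I put it back. In the final pictures both stand upright near the mat's centre line, at (0.507, -0.446) and (0.477, -0.312) m.
- **Tray:** I pushed it by its knob until it hit the stop at about 10 N. The knob then read 50 to 51 mm in front of the hook tips, against 50 mm nominal. The arm hid it from the top camera in the last picture, but the side view shows it unmoved.
- **Mugs:** White hangs on hook 1 and blue on hook 3, both tipped, still and clear of everything in the final views.
- **Other items:** All six looked unmoved. The automatic picture comparison flagged differences at the pastel and charcoal boxes. I put these down to the arm's shadow and the arm blocking the view, since the boxes themselves show at the same places.

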